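# Change the cells in the charger and park it

### The arm

A 7-joint arm with a two-finger parallel gripper is mounted at the origin on a cart in front of the work surface, level with it; the furniture and walls round the work are solid. World frame = base frame: x ahead of the robot, y to its left, z up, the work surface at z = 0. Lengths are in m, angles in rad, forces in N, time in s.
With the tool pointing down it reaches from about 0.425 to 0.875 m from the base axis. Payload 8.4 kg.
Tool frame: the origin (TCP) lies on the centre line of the jaws, within the pads' length; the fingertips stand 17 mm ahead of it and the grasp point (between the pads) lies 2 mm behind it; z points along the fingers, x is the direction in which the jaws open and shut, and the axes are right-handed (so a half turn about z gives the same grasp; the last joint's range is limited). The gripper opens to 87 mm and grips with 3 to 60 N. Pads are 19 mm wide; open, the fingers measure 117 mm over their backs; the gripper's body (75 mm by 190 mm) begins 51 mm behind the grasp point.
Start: joints at [-1.408, 0.333, 0.04, 1.465, -0.013, 1.343, -0.059], TCP at [0.168, 0.628, 0.24] pointing down, gripper open.
Joint ranges: [-2.58, 2.58], [-0.38, 2.09], [-1.3, 1.39], [0.25, 2.4], [-1.5, 4.64], [0.08, 2.09], [-2.65, 2.65]. Speed limits (rad/s): [2.22, 2.22, 2.79, 2.79, 3.14, 3.14, 3.14].

### API

Orientations are given as a unit quaternion [x, y, z, w].
In Python, from rig import bot, vision, ticket gives the robot as it stands.
- The arm moves only by the tool arm_command, never from a script. Its argument "plan" is a list of rows, each a list of 5 numbers: the shift along the tool's x, y, z as a fraction of full scale, then the turn about the tool's z as a fraction of full scale, then the opening in per cent of the stroke, from 0 (shut) to 100 (fully open). A call has 1 to 12 rows; each row shifts and turns the commanded pose from where the row before left it, along the tool's axes as they then stand; what a row does not reach is not made up. Full scale, the value 1, is 300 mm for a shift and 0.5 rad for a turn. A row lasts 1/12 s, in which the tool goes at most 41.7 mm and 7.16 degrees, less where a joint would pass 70% of its speed; a pose out of reach is approached as far as the arm can. A call with a number of a shift or a turn outside -1 to 1 is refused whole. A call with a gripper value outside its range is refused whole. The fingers move at their own pace and stop on an object; "newtons" is the grip in N (left out, the last holds). Time passes only in rows, so rows that do not move let the fingers close. It gives the time, the measured TCP pose, the force and the opening at its end, in the units of the state.
- bot.observe(): the state, without advancing time (a new reading comes with each control period).
- vision.get_image(name): name is "scene" or "top"; returns the picture (384x512x3 uint8, red, green, blue); there is no depth.
- vision.get_calibration(name): a dict with "camera_matrix" (3x3 intrinsics, pixels), "eye" and "rotation" of the camera in the world. Camera axes: x right, y down, z forward; pixel columns grow to the right and rows downward; lengths in m; the calibration is good to about 2 mm. A picture is of the moment at which its call begins. get_calibration takes no time and is no camera call.
- ticket.finish_job(): hands the job in, once; it reports no verdict.
The state is a dict: "clock": time; "joint_pos": joint angles; "joint_vel": joint speeds; "joint_efforts": joint torques, N m; "tool_pos": TCP position; "ee_rot": TCP orientation; "contact_force": force on the tool from outside, world axes, zero at the start; "wrist_torque": the same for the moment, N m; "finger_gap": finger opening in m.
Only numpy, scipy, OpenCV 4.12 (cv2) and the standard library are available. Lean on these libraries where they do the work, as an engineer would, in place of code of your own. Each camera call takes 0.05 s, during which the arm holds its last target. There are 200 camera calls.

### The job

Change the cells in the charger: lay every charged cell now in it flat in the card tray, and load every spent cell that lies loose on the table, one to a bay in any bay, button end to the front, by pressing its flat end back against the spring plate and bringing the button end down past the retaining lip until the spring holds it there fully seated. Only then slide the charger along the table, without lifting or tipping it, into the place outlined by the blue tape corners, square and centred in the outline, its front still to the front and all its cells still seated. Leave the other things on the table where they are.

Things in the scene. Friction and masses are not known exactly. Their poses are not given: they have to be found in the camera images.
- cell0: Spent torch cell, one of up to three alike (may be absent), lying loose on the table at the start: black-sleeved cylinder with steel ends, 21 mm in diameter, 70 mm long over all, 70 g. Origin: its middle, on its axis (10.5 mm above the table when lying). Its x axis runs along the cell from the button end (-x) to the flat end (+x). It hardly rolls.
- cell0_button (a point): Centre of the small steel button (9 mm wide, 2 mm proud) at the button end of cell0, 35 mm from its middle.
- cell1: Spent torch cell, one of up to three alike (may be absent), lying loose on the table at the start: black-sleeved cylinder with steel ends, 21 mm in diameter, 70 mm long over all, 70 g. Origin: its middle, on its axis (10.5 mm above the table when lying). Its x axis runs along the cell from the button end (-x) to the flat end (+x). It hardly rolls.
- cell1_button (a point): Centre of the small steel button (9 mm wide, 2 mm proud) at the button end of cell1, 35 mm from its middle.
- cell2: Spent torch cell, one of up to three alike (may be absent), lying loose on the table at the start: black-sleeved cylinder with steel ends, 21 mm in diameter, 70 mm long over all, 70 g. Origin: its middle, on its axis (10.5 mm above the table when lying). Its x axis runs along the cell from the button end (-x) to the flat end (+x). It hardly rolls.
- cell2_button (a point): Centre of the small steel button (9 mm wide, 2 mm proud) at the button end of cell2, 35 mm from its middle.
- charged0: Charged torch cell (may be absent), seated in the charger's left bay at the start, its button end under the lip at the front; just like the spent cells in looks, size and axes. To take it out, press it back at least 5 mm against its spring until the button end clears the lip, then lift.
- charged1: Charged torch cell (may be absent), seated in the charger's right bay at the start, its button end under the lip at the front; just like the spent cells in looks, size and axes. To take it out, press it back at least 5 mm against its spring until the button end clears the lip, then lift.
- tray: Shallow open tray of brown card, fixed on the table, for the charged cells: 106 mm (x) by 140 mm (y) by 26 mm high outside, walls 3 mm and floor 10 mm thick. Origin under its centre, z up. Two cells fit side by side along its x.
- charger: Loose grey three-bay charger, 0.8 kg, on a rubber foot (7 to 12 N to slide it). 116 mm deep (x), 192 wide (y), z up, origin under its centre. Front (-x) wall 40 mm high; spring housing 58 high along the back (x +33 to +58 mm); end cheeks 29 high at y = +-96 mm. A cell lies in a bay along x: button end to the front wall, flat end to the spring plate, middle at x = -15, axis 23 mm above the table.
- bay0 (a point): Fixed contact of the left bay (y = +54 mm, x = -50 mm of the charger), 23 mm above the table, where a seated cell's button touches the inside of the front wall. Above it the retaining lip, 24 mm wide, reaches 4 mm inward (to x = -46), from 37 to 40 mm above the table, over the top edge of a seated cell. Axes as the charger's. All bays are alike.
- bay1 (a point): The same contact point of the middle bay (y = 0, x = -50 mm). Each bay has two V saddles, 10 mm long, 20 wide, top edges 16 mm above the table, at x = -41 and +7 mm, that carry and centre the cell from below; there is room for fingers at the cell's sides (33 mm to the next cell, 27 to a cheek) down to the 8 mm thick base.
- bay2 (a point): The same contact point of the right bay (y = -54 mm, x = -50 mm). To load a bay, the flat end must be pressed back about 11 mm against the spring plate until the button end clears the lip, then the cell brought down into the saddles and let go; the spring pushes it forward under the lip.
- spring0 (a joint): How far the left bay's steel spring plate is pressed back (m, towards the charger's +x): 0 free, 0.006 with any cell seated, 0.014 at its stop. 0.6 N to start, 1.5 N at 6 mm, 2.4 N at 12 mm; the lip is cleared above 0.010. The plate is 21 mm wide and reaches from 10 to 56 mm above the table; its free face is at x = +14 mm of the charger, 64 mm from the contact.
- spring1 (a joint): The same for the middle bay.
- spring2 (a joint): The same for the right bay.
- mark: The charger's parking place: four flat L-shaped corners of blue tape stuck on the table, outlining a rectangle 136 mm (x) by 212 mm (y) inside, 10 mm bigger all round than the charger. Origin: its centre on the table; x and y as the charger's own when it is parked, front to the same side.
- by_scale_bar: Bystander, to be left alone: wooden photo scale bar, 24 x 110 x 9 mm. Origin under its middle.
- by_loupe: Bystander, to be left alone: folding loupe, 34 x 45 x 14 mm. Origin under its middle.
- by_tag_stack: Bystander, to be left alone: stack of paper tags, 44 x 63 x 10 mm. Origin under its middle.
- by_marker: Bystander, to be left alone: marker pen, 17 x 136 x 17 mm. Origin under its middle.
- by_bone_head_13: Bystander, to be left alone: pale bone fragment, 30 x 34 x 14 mm. Origin under its middle.
- by_brush_2: Bystander, to be left alone: small bristle brush, 16 x 170 x 11 mm. Origin under its middle.

How it is judged:
On the way, in this order (a step that is already met when the one before it is completed fails the run):
1. every charged cell lies in the card tray and every spent cell is seated in a bay of the charger (((distance between cell0_button and bay0 below 0.006 m and angle between the x axis of cell0 and the x axis of charger, either way round below 0.08 rad and value of joint spring0 above 0.003 m) or (distance between cell0_button and bay1 below 0.006 m and angle between the x axis of cell0 and the x axis of charger, either way round below 0.08 rad and value of joint spring1 above 0.003 m) or (distance between cell0_button and bay2 below 0.006 m and angle between the x axis of cell0 and the x axis of charger, either way round below 0.08 rad and value of joint spring2 above 0.003 m)) and ((distance between cell1_button and bay0 below 0.006 m and angle between the x axis of cell1 and the x axis of charger, either way round below 0.08 rad and value of joint spring0 above 0.003 m) or (distance between cell1_button and bay1 below 0.006 m and angle between the x axis of cell1 and the x axis of charger, either way round below 0.08 rad and value of joint spring1 above 0.003 m) or (distance between cell1_button and bay2 below 0.006 m and angle between the x axis of cell1 and the x axis of charger, either way round below 0.08 rad and value of joint spring2 above 0.003 m)) and ((distance between cell2_button and bay0 below 0.006 m and angle between the x axis of cell2 and the x axis of charger, either way round below 0.08 rad and value of joint spring0 above 0.003 m) or (distance between cell2_button and bay1 below 0.006 m and angle between the x axis of cell2 and the x axis of charger, either way round below 0.08 rad and value of joint spring1 above 0.003 m) or (distance between cell2_button and bay2 below 0.006 m and angle between the x axis of cell2 and the x axis of charger, either way round below 0.08 rad and value of joint spring2 above 0.003 m)) and x of charged0 in the frame of tray between -0.045 and 0.045 m and y of charged0 in the frame of tray between -0.06 and 0.06 m and z of charged0 in the frame of tray between 0.005 and 0.027 m and x of charged1 in the frame of tray between -0.045 and 0.045 m and y of charged1 in the frame of tray between -0.06 and 0.06 m and z of charged1 in the frame of tray between 0.005 and 0.027 m), for 0.2 s.
2. the loaded charger stands in the taped outline (all of step 1 and horizontal distance between charger and mark below 0.018 m and angle between the y axis of charger and the y axis of mark, either way round below 0.12 rad and x of bay1 in the frame of mark below 0 m and height (world z) of charger below 0.006 m and angle between charger's own z axis and vertical below 0.05 rad), for 0.2 s.
At the end, for the whole second after the job is handed in: Charged cells flat in the tray. Spent cells seated: button within 6 mm of a bay's contact, in line within 0.08 rad, spring pressed over 3 mm. Charger flat on the table, its centre within 18 mm of the outline's, square within 0.12 rad, front to the front. All at rest (all of step 2 and linear speed of each of charger, cell0, cell1, cell2, charged0, charged1 below 0.01 m/s); the robot touches nothing.
It fails at once if the charger is lifted off the table or tipped (height (world z) of charger above 0.02 m or angle between charger's own z axis and vertical above 0.3 rad).
It fails at once if another thing on the table is shoved out of place (more than 30 mm) (distance of any of by_scale_bar, by_loupe, by_tag_stack, by_marker, by_bone_head_13, by_brush_2 from where it was at the start of the episode above 0.03 m).
Of cell0, cell1, cell2, charged0, charged1 only 4 to 5 are there at a start; the rules pass over those that are not, and their reading is None.
At some moment in a run one of cell1 may be knocked a few centimetres aside while the robot is not near it.
Once in a run the grip may slacken for a moment while it holds something.
It also fails if it takes over 210 s, if anything falls off the work surface, if the arm or the gripper's body presses on something with over 40 N, if the wrist force passes 120 N, or if a joint passes its speed limit or range.

## Working session

There is one attempt and no reset: what is moved stays moved. The work goes in short steps, Python scripts to look and compute and a tool call to move; the robot and the scene stay as the last step left them, time stands still between calls to the robot, and variables do not carry over. Pictures are saved under pics/ and viewed, about 12 in all and at most 16, crops included, and the job is handed in when it is done.

Besides the shell and the picture viewer there is one more tool, called by a JSON object that holds its "name" and its "arguments", one argument or row to a line. arm_command: Moves the arm, as the interface text tells. Its arguments: {"type":"object","properties":{"plan":{"type":"array","items":{"type":"array","items":{"type":"number"}}},"newtons":{"type":"number"}},"required":["plan"]}

```bash
mkdir -p pics
cat > h.py <<'E'
import numpy as np, cv2
from rig import bot, vision, ticket
def img(n,save=None):
    im=vision.get_image(n)
    if save: cv2.imwrite('pics/'+save,im[:,:,::-1])
    return im
def ray(n,u,v,z):
    c=vision.get_calibration(n);K=np.array(c['camera_matrix']);R=np.array(c['rotation']);e=np.array(c['eye'])
    d=R@np.linalg.solve(K,[u,v,1]);return e+d*(z-e[2])/d[2]
def proj(n,p):
    c=vision.get_calibration(n);K=np.array(c['camera_matrix']);R=np.array(c['rotation']);e=np.array(c['eye'])
    q=K@(R.T@(np.array(p)-e));return q[:2]/q[2]
E
python3 - <<'E'
from h import *
s=bot.observe();print({k:np.round(v,3).tolist() for k,v in s.items()})
for n in ('top','scene'):
    im=img(n); cv2.imwrite(f'pics/{n}0.png',cv2.resize(im[:,:,::-1],(800,600),interpolation=cv2.INTER_CUBIC)); np.save(n+'0.npy',im)
    c=vision.get_calibration(n);print(n,c, 'ctr ray', ray(n,256,192,0),ray(n,0,0,0),ray(n,511,383,0))
E
```

```text
{'clock': 0.0, 'joint_pos': [-1.408, 0.334, 0.04, 1.466, -0.013, 1.343, -0.058], 'joint_vel': [-0.001, 0.001, 0.001, 0.001, -0.0, -0.001, 0.001], 'joint_efforts': [0.0, -65.636, 1.335, -40.38, -0.06, 0.045, 0.0], 'tool_pos': [0.168, 0.627, 0.239], 'ee_rot': [0.793, 0.609, -0.001, 0.001], 'contact_force': [0.091, 0.242, 0.19], 'wrist_torque': [0.019, -0.002, 0.008], 'finger_gap': 0.087}Traceback (most recent call last):
  File "<stdin>", line 5, in <module>
  File "h.py", line 9, in ray
    d=R@np.linalg.solve(K,[u,v,1]);return e+d*(z-e[2])/d[2]
      ~^~~~~~~~~~~~~~~~~~~~~~~~~~~
ValueError: matmul: Input operand 1 has a mismatch in its core dimension 0, with gufunc signature (n?,k),(k,m?)->(n?,m?) (size 3 is different from 4)
```

```bash
sed -i "s/R=np.array(c\['rotation'\])/R=Rn.from_quat(c['rotation']).as_matrix()/" h.py; sed -i '1a from scipy.spatial.transform import Rotation as Rn' h.py
python3 - <<'E'
from h import *
for n in ('top','scene'):
    im=img(n); cv2.imwrite(f'pics/{n}0.png',cv2.resize(im[:,:,::-1],(800,600),interpolation=cv2.INTER_CUBIC)); np.save(n+'0.npy',im)
    c=vision.get_calibration(n);print(n,c, 'ctr ray', ray(n,256,192,0),ray(n,0,0,0),ray(n,511,383,0))
    print(proj(n,bot.observe()['tool_pos']))
E
```

```text
top {'camera_matrix': array([[370.52349919,   0.        , 254.78861205],
       [  0.        , 370.52349919, 189.62520864],
       [  0.        ,   0.        ,   1.        ]]), 'eye': array([ 0.38643494, -0.16148787,  0.94005975]), 'rotation': array([ 0.70553754, -0.70503037,  0.05373587, -0.04755427])} ctr ray [ 0.51600681 -0.17282457  0.        ] [1.0480574  0.53100022 0.        ] [ 0.05454529 -0.78407099  0.        ]
[-194.24756818  367.61903042]
scene {'camera_matrix': array([[449.2523078 ,   0.        , 251.02803198],
       [  0.        , 449.2523078 , 191.90355319],
       [  0.        ,   0.        ,   1.        ]]), 'eye': array([-0.2309051 , -0.89279437,  0.60230017]), 'rotation': array([ 0.79581378, -0.32893682,  0.19603489, -0.46909627])} ctr ray [ 0.55236509 -0.13272473  0.        ] [1.78245985 5.40427035 0.        ] [ 0.3937069  -0.84893319  0.        ]
[-11.06751613  79.92064106]
```

View pics/top0.png

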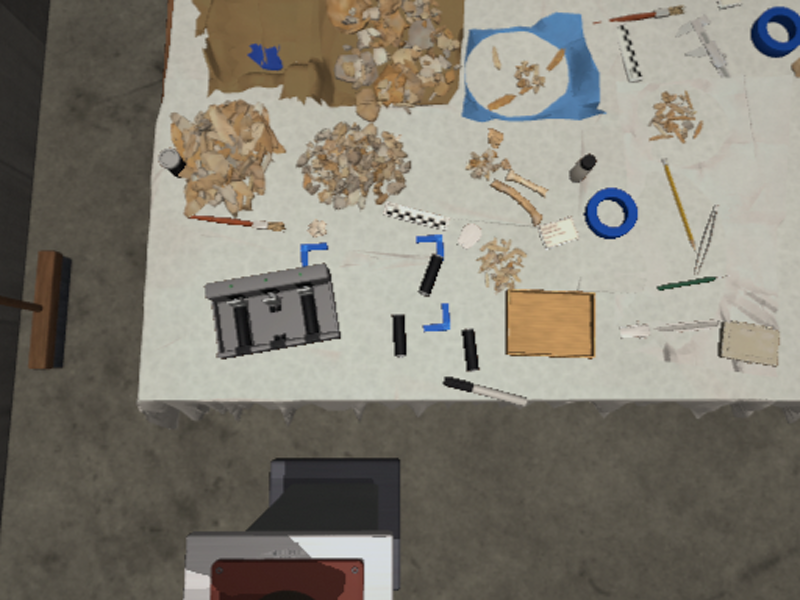

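View pics/scene0.png

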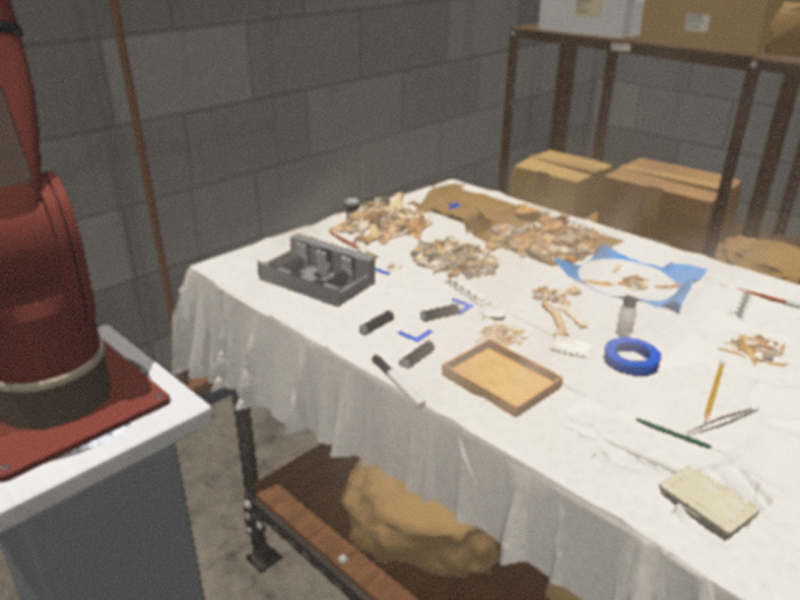

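Run:
```python
from h import *
t=np.load('top0.npy');s=np.load('scene0.npy')
a=cv2.resize(t[145:245,125:325],(800,400),interpolation=cv2.INTER_CUBIC)
b=cv2.resize(s[145:245,150:350],(800,400),interpolation=cv2.INTER_CUBIC)[100:300+0]
cv2.imwrite('pics/crop0.png',np.vstack([a,b])[:,:,::-1])
g=t.max(2)
m=((g<70)).astype(np.uint8); m[:, :100]=0; m[250:]=0
n,l,st,ce=cv2.connectedComponentsWithStats(m)
for i in range(1,n):
    if st[i,4]>25:
        r=cv2.minAreaRect(np.argwhere(l==i)[:,::-1].astype(np.float32)); print(st[i],ce[i].round(1),r, ray('top',*ce[i],0.0105).round(3))
b=((t[:,:,2].astype(int)-t[:,:,0])>80).astype(np.uint8)
n,l,st,ce=cv2.connectedComponentsWithStats(b)
for i in range(1,n):
    if st[i,4]>15: print('blue',st[i],ce[i].round(1),ray('top',*ce[i],0).round(3))
```

```text
[493  10  16  15 101] [502.5  15.2] ((502.0773620605469, 15.279257774353027), (17.814558029174805, 8.907279014587402), 42.51044845581055) [ 1.004 -0.848  0.01 ]
[481  13  23  24 102] [487.7  27.6] ((489.271240234375, 27.326061248779297), (28.31960105895996, 11.405525207519531), 47.862403869628906) [ 0.967 -0.804  0.01 ]
[100  36   5  18  57] [102.1  44.3] ((102.0, 44.5), (17.0, 4.0), 90.0) [0.913 0.239 0.01 ]
[371  99  11  10  75] [375.8 103.7] ((375.7500305175781, 103.75004577636719), (7.77817440032959, 9.899494171142578), 45.0) [ 0.749 -0.488  0.01 ]
[108 101  11  13  57] [113.8 107.1] ((114.75000762939453, 107.25000762939453), (8.485280990600586, 10.60660171508789), 45.0) [0.738 0.198 0.01 ]
[389 127  13  15  41] [397.2 131.9] ((396.6013488769531, 132.1418914794922), (17.20465087890625, 6.393620491027832), 54.462318420410156) [ 0.673 -0.54   0.01 ]
[269 163  14  25 177] [275.6 175.1] ((275.71917724609375, 175.0821990966797), (7.256551265716553, 24.22751808166504), 20.556045532226562) [ 0.558 -0.223  0.01 ]
[ 134  172   84   58 1115] [173.6 203.3] ((176.2207794189453, 201.572219848
[... 1074 characters left out ...]
 ]
blue [485   5  27  28 330] [498.   18.1] [ 1.002 -0.842  0.   ]
blue [316   9  57  22 481] [356.7  18.4] [ 0.999 -0.45   0.   ]
blue [160  29   8  12  62] [164.1  34.2] [0.949 0.077 0.   ]
blue [168  31  12  13  98] [174.1  38.1] [0.938 0.05  0.   ]
blue [346  54  29  22 240] [362.7  67.2] [ 0.857 -0.461  0.   ]
blue [376  57   7   9  37] [379.6  62. ] [ 0.872 -0.508  0.   ]
blue [311  73  30   4  41] [325.5  75.1] [ 0.833 -0.36   0.   ]
blue [376 120  32  32 467] [391.5 135.6] [ 0.666 -0.529  0.   ]
blue [267 150  17  14 101] [277.  154.4] [ 0.615 -0.227  0.   ]
blue [192 156  18  14 103] [198.4 160.1] [ 0.599 -0.024  0.   ]
blue [271 194  17  18 117] [281.8 205.4] [ 0.482 -0.239  0.   ]
```

View pics/crop0.png

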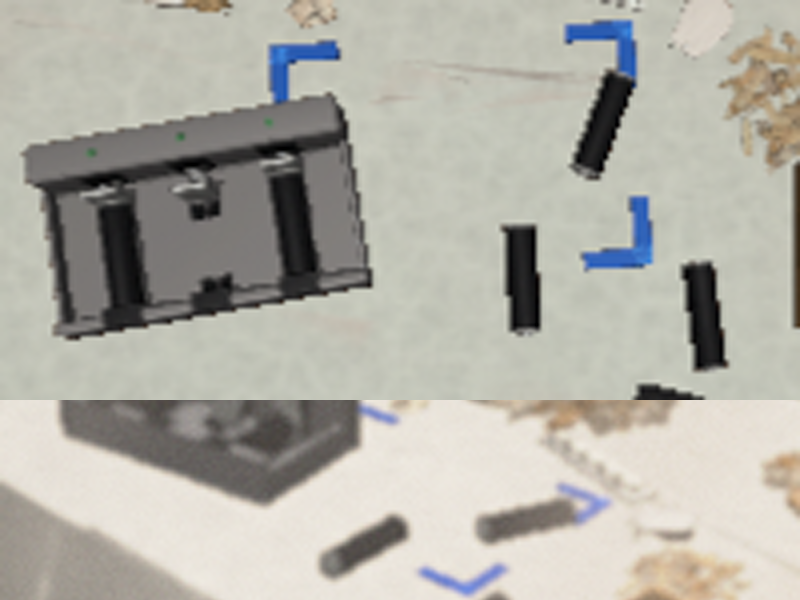

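Run:
```python
from h import *
t=np.load('top0.npy');s=np.load('scene0.npy')
def z(im,u,v,w=18,n=266,g=1.6):
    c=im[v-w:v+w,u-w:u+w].astype(float); c=255*(c/255)**(1/g)
    return cv2.resize(c.clip(0,255).astype(np.uint8),(n,n),interpolation=cv2.INTER_NEAREST)
cs=[(255,214),(276,175),(301,223)]
A=np.hstack([z(t,*c) for c in cs]); 
B=np.hstack([z(s,*map(int,proj('scene',ray('top',*c,0.0105)))) for c in cs])
print([proj('scene',ray('top',*c,0.0105)) for c in cs])
cv2.imwrite('pics/z1.png',np.vstack([A,B])[:,:,::-1])
ch=cv2.resize(t[164:232,127:222],None,fx=8,fy=8,interpolation=cv2.INTER_LINEAR)
ch=(255*(ch/255.)**.7).astype(np.uint8)
cv2.imwrite('pics/z2.png',ch[:,:,::-1]);print(ch.shape)
```

```text
[array([241.03325455, 205.7324565 ]), array([282.19244036, 199.56868816]), array([267.67144559, 226.55806151])]
(544, 760, 3)
```

View pics/z1.png

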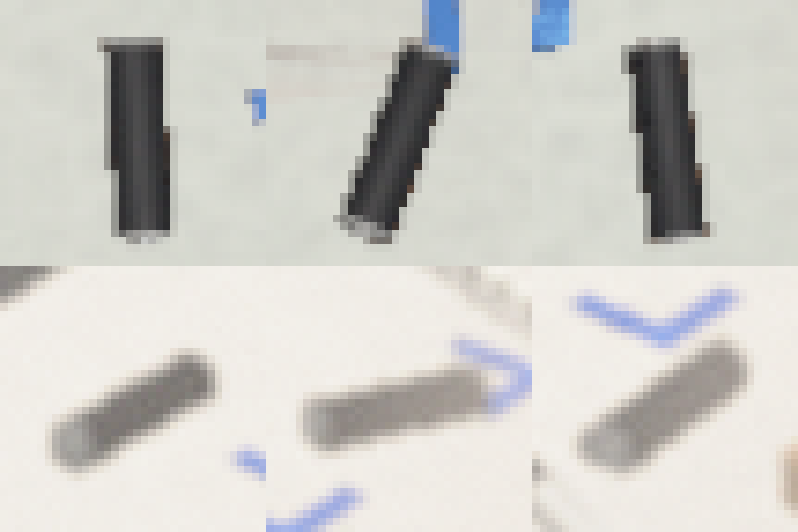

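View pics/z2.png

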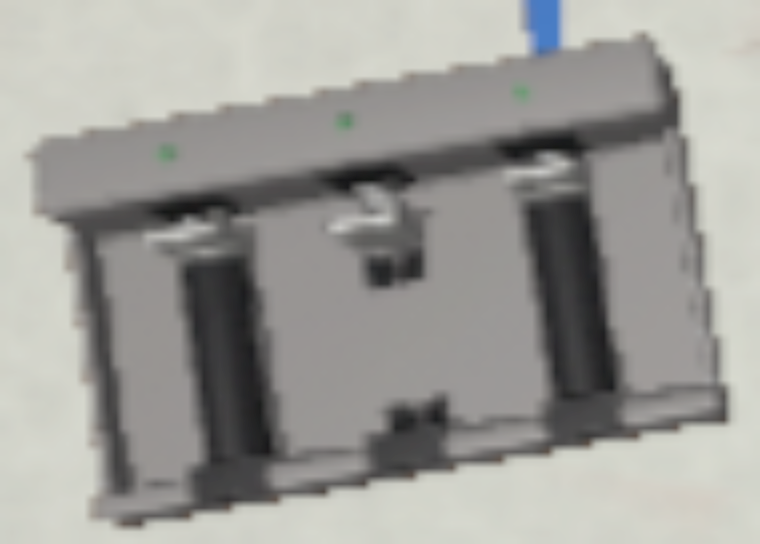

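Run:
```python
from h import *
def p(x,y,z): return ray('top',127+x/8-.5,164+y/8-.5,z)[:2]
L=[p(*q,.058) for q in [(168,152),(345,121),(521,93)]]
print('LED',np.round(L,4)); d=L[0]-L[2]; yaw=np.arctan2(-d[0],d[1]); print(np.linalg.norm(d),yaw)
ex=np.array([np.cos(yaw),np.sin(yaw)]);ey=np.array([-ex[1],ex[0]])
O=L[1]-0.0455*ex; print('origin if LED at 45.5',O)
f=lambda q:((q-O)@ex, (q-O)@ey)
for n,q in dict(hbl=(33,150,.058),hbr=(650,36,.058),hfl=(48,217,.058),hfr=(665,105,.058),fl=(95,510,.04),fr=(725,392,.04),frb=(725,415,.03)).items(): print(n,np.round(f(p(*q)),4))
# spring/cells: left cell back end top edge, right
for q in [(212,258,.0335),(243,458,.0335),(557,197,.0335),(585,395,.0335)]: print('cell',np.round(f(p(*q)),4))
# loose cells yaw
t=np.load('top0.npy');g=t.max(2)
m=((g<95)).astype(np.uint8)
n,l,st,ce=cv2.connectedComponentsWithStats(m)
for nm,c in dict(A=(255,214),B=(276,175),C=(301,223)).items():
    i=l[c[1],c[0]]; pts=np.argwhere(l==i)[:,::-1]
    w=np.array([ray('top',*q,.0125)[:2] for q in pts]); mu=w.mean(0); U,S,V=np.linalg.svd(w-mu); v=V[0]*np.sign(V[0][0]); e=(w-mu)@v
    print(nm,len(pts),mu.round(4),'yaw',np.degrees(np.arctan2(v[1],v[0])).round(1),'len',np.ptp(e).round(4), e.min().round(4),e.max().round(4))
b=((t[:,:,2].astype(int)-t[:,:,0])>60)
for n,(x0,y0,x1,y1) in dict(TR=(262,145,290,170),TL=(188,150,212,172),BR=(268,190,292,214)).items():
    pts=np.argwhere(b[y0:y1,x0:x1])[:,::-1]+[x0,y0]; w=np.array([ray('top',*q,0)[:2] for q in pts]); print(n,w.min(0).round(3),w.max(0).round(3), pts.min(0),pts.max(0))
# tray
hsv=cv2.cvtColor(t,cv2.COLOR_RGB2HSV); mk=cv2.inRange(hsv,(8,90,60),(25,255,255)); mk[:180]=0
n,l,st,ce=cv2.connectedComponentsWithStats(mk); i=1+st[1:,4].argmax(); r=cv2.minAreaRect(np.argwhere(l==i)[:,::-1].astype(np.float32)); print(st[i],r)
B=cv2.boxPoints(r); W=np.array([ray('top',*q,.018)[:2] for q in B]); print(W.round(4),W.mean(0))
```

```text
LED [[ 0.5307  0.0889]
 [ 0.5403  0.0361]
 [ 0.549  -0.0166]]
0.1071201843859089 0.1708182447174517
origin if LED at 45.5 [0.49545252 0.02837225]
hbl [0.0525 0.0935]
hbr [ 0.0559 -0.0945]
hfl [0.0315 0.0916]
hfr [ 0.0341 -0.0957]
fl [-0.056  0.094]
fr [-0.0529 -0.0986]
frb [-0.0589 -0.0968]
cell [0.0152 0.0508]
cell [-0.0474  0.0496]
cell [ 0.016  -0.0564]
cell [-0.046  -0.0558]
A 183 [ 0.4586 -0.1712] yaw 3.5 len 0.0629 -0.0319 0.0309
B 187 [ 0.5569 -0.2226] yaw -20.3 len 0.0687 -0.036 0.0328
C 194 [ 0.4346 -0.2848] yaw 6.5 len 0.0648 -0.0323 0.0325
TR [ 0.584 -0.243] [ 0.627 -0.199] [266 150] [283 166]
TL [ 0.573 -0.051] [ 0.61  -0.007] [192 156] [209 170]
BR [ 0.467 -0.252] [ 0.511 -0.211] [271 194] [287 211]
[ 324  182   57   48 2404] ((352.07904052734375, 205.52316284179688), (57.59395217895508, 44.9240837097168), 2.2906100749969482)
[[ 0.4265 -0.3374]
 [ 0.5394 -0.3449]
 [ 0.5338 -0.4905]
 [ 0.4209 -0.4805]] [ 0.48013903 -0.41331919]
```

```bash
cat >> h.py <<'E'
def st():
    s=bot.observe();R=Rn.from_quat(s['ee_rot']).as_matrix();yaw=np.arctan2(R[1,0],R[0,0])
    print('t%.1f'%s['clock'],'pos',np.round(s['tool_pos'],4),'yaw%.1f'%np.degrees(yaw),'tilt%.3f'%np.arccos(-R[2,2]),'F',np.round(s['contact_force'],1),'gap%.4f'%s['finger_gap'],'j7 %.2f'%s['joint_pos'][6])
    return np.array(s['tool_pos']),yaw,R
def go(x,y,z,yawd=None):
    p,yaw,R=st(); d=R.T@(np.array([x,y,z])-p)/.3
    t=0 if yawd is None else -np.radians((yawd-np.degrees(yaw)+180)%360-180)/.5
    n=int(np.ceil(max(np.linalg.norm(d)/.12,.1)))
    print('total',d.round(4),'turn',round(t,3),'| %d rows of'%n,(d/n).round(4),'turn rows',int(np.ceil(abs(t)/.24)), round(t/max(1,np.ceil(abs(t)/.24)),3))
def ch(a,b,O=(.4955,.027),yaw=.185):
    c,s=np.cos(yaw),np.sin(yaw); return O[0]+c*a-s*b,O[1]+s*a+c*b
E
python3 - <<'E'
from h import *
print(ch(-.015,.054),ch(-.015,-.054)); go(*ch(-.015,.054),.16,100.6)
E
```

```text
(np.float64(0.4708228434300323), np.float64(0.07731935953111188)) (np.float64(0.49068906905106074), np.float64(-0.028837755536953117))
t0.1 pos [0.1682 0.6275 0.2389] yaw75.0 tilt0.001 F [-1.  -0.7  0.1] gap0.0870 j7 -0.06
total [-1.51    1.4492  0.265 ] turn -0.894 | 18 rows of [-0.0839  0.0805  0.0147] turn rows 4 -0.223
```

{"name": "arm_command", "arguments": {
  "plan": [
    [-0.084, 0.08, 0, 0, 40],
    [-0.084, 0.08, 0, 0, 40],
    [-0.084, 0.08, 0, 0, 40],
    [-0.084, 0.08, 0, 0, 40],
    [-0.084, 0.08, 0, 0, 40],
    [-0.084, 0.08, 0, 0, 40],
    [-0.084, 0.08, 0, 0, 40],
    [-0.084, 0.08, 0, 0, 40],
    [-0.084, 0.08, 0, 0, 40],
    [-0.084, 0.08, 0, 0, 40],
    [-0.084, 0.08, 0, 0, 40],
    [-0.084, 0.08, 0, 0, 40]
  ],
  "newtons": 30
}}

```text
clock: 1.15
tool_pos: [0.3685, 0.2594, 0.2395]
ee_rot: [0.793, 0.609, 0.0, -0.0]
contact_force: [0.9, 1.8, -0.7]
finger_gap: 0.0354
```

{"name": "arm_command", "arguments": {
  "plan": [
    [-0.084, 0.08, 0, 0, 40],
    [-0.084, 0.08, 0, 0, 40],
    [-0.084, 0.08, 0, 0, 40],
    [-0.084, 0.08, 0, 0, 40],
    [-0.084, 0.08, 0, 0, 40],
    [-0.084, 0.08, 0, 0, 40],
    [0, 0, 0.1, -0.223, 40],
    [0, 0, 0.1, -0.223, 40],
    [0, 0, 0.06, -0.223, 40],
    [0, 0, 0, -0.223, 40],
    [0, 0, 0, 0, 40],
    [0, 0, 0, 0, 40]
  ]
}}

```text
clock: 2.15
tool_pos: [0.4682, 0.0778, 0.1617]
ee_rot: [0.64, 0.768, -0.0, 0.0]
contact_force: [0.7, 0.1, 0.1]
finger_gap: 0.0348
```

Run:
```python
from h import *
go(*ch(-.015,.054),.16,100.6)
```

```text
t2.1 pos [0.4682 0.0778 0.1617] yaw100.3 tilt0.000 F [0.7 0.1 0.1] gap0.0348 j7 1.51
total [-0.0033  0.0084  0.0057] turn -0.009 | 1 rows of [-0.0033  0.0084  0.0057] turn rows 1 -0.009
```

{"name": "arm_command", "arguments": {
  "plan": [
    [-0.003, 0.008, 0.11, 0, 40],
    [0, 0, 0.11, 0, 40],
    [0, 0, 0.11, 0, 40],
    [0, 0, 0.107, 0, 40],
    [0, 0, 0, 0, 40],
    [0, 0, 0, 0, 40]
  ]
}}

```text
clock: 2.65
tool_pos: [0.4704, 0.0772, 0.0306]
ee_rot: [0.64, 0.768, -0.001, -0.0]
contact_force: [-0.5, -0.8, 0.5]
finger_gap: 0.0348
```

{"name": "arm_command", "arguments": {
  "plan": [
    [0, 0, 0, 0, 0],
    [0, 0, 0, 0, 0],
    [0, 0, 0, 0, 0],
    [0, 0, 0, 0, 0],
    [0, 0, 0, 0, 0],
    [0, 0, 0, 0, 0],
    [0, 0, 0, 0, 0],
    [0, 0, 0, 0, 0]
  ],
  "newtons": 30
}}

```text
clock: 3.32
tool_pos: [0.4714, 0.0788, 0.032]
ee_rot: [0.639, 0.769, 0.001, -0.0]
contact_force: [-3.0, 3.3, 7.6]
finger_gap: 0.0206
```

Run:
```python
from h import *
go(*ch(-.015,.054),.031,100.6)
```

```text
t3.3 pos [0.4714 0.0788 0.032 ] yaw100.6 tilt0.003 F [-3.   3.3  7.6] gap0.0206 j7 1.66
total [-0.0045 -0.0027  0.0034] turn -0.001 | 1 rows of [-0.0045 -0.0027  0.0034] turn rows 1 -0.001
```

{"name": "arm_command", "arguments": {
  "plan": [
    [0.005, 0, -0.004, 0, 0],
    [0, 0, 0, 0, 0],
    [0, 0, 0, 0, 0]
  ]
}}

```text
clock: 3.57
tool_pos: [0.4712, 0.0793, 0.0325]
ee_rot: [0.639, 0.769, 0.001, 0.0]
contact_force: [1.5, 1.3, 3.9]
finger_gap: 0.0205
```

{"name": "arm_command", "arguments": {
  "plan": [
    [0, 0.006, 0, 0, 0],
    [0, 0.006, 0, 0, 0],
    [0, 0.005, 0, 0, 0],
    [0, 0, 0, 0, 0],
    [0, 0, 0, 0, 0]
  ]
}}

```text
clock: 3.98
tool_pos: [0.472, 0.079, 0.0318]
ee_rot: [0.639, 0.769, -0.003, -0.003]
contact_force: [-18.7, -3.2, 29.4]
finger_gap: 0.0208
```

Run:
```python
from h import *
go(*ch(-.015,.054),.031,100.6)
```

```text
t4.0 pos [0.472  0.079  0.0318] yaw100.5 tilt0.008 F [-18.7  -3.2  29.4] gap0.0208 j7 1.66
total [-0.0048 -0.0049  0.0027] turn -0.003 | 1 rows of [-0.0048 -0.0049  0.0027] turn rows 1 -0.003
```

{"name": "arm_command", "arguments": {
  "plan": [
    [0, -0.01, 0, 0, 0],
    [0, 0, 0, 0, 0],
    [0, 0, 0, 0, 0]
  ]
}}

```text
clock: 4.23
tool_pos: [0.4716, 0.0789, 0.032]
ee_rot: [0.639, 0.769, -0.001, -0.001]
contact_force: [-4.6, -0.8, 12.8]
finger_gap: 0.0204
```

Run:
```python
from h import *
go(*ch(-.015,.054),.031,100.6); s=bot.observe();print(s['wrist_torque'])
a=img('top');b=img('scene')
u,v=map(int,proj('scene',(.49,.04,.03)));print(u,v)
A=cv2.resize(a[150:240,115:235],(800,600))[:, :]
A=cv2.resize(a[155:235,120:227],(535,400)) 
B=cv2.resize(b[v-40:v+40,u-53:u+54],(535,400))
A=(255*(np.vstack([cv2.resize(A,(400,300)),cv2.resize(B,(400,300))])/255.)**.7).astype(np.uint8)
cv2.imwrite('pics/g1.png',A[:,:,::-1])
```

```text
t4.2 pos [0.4716 0.0789 0.032 ] yaw100.5 tilt0.002 F [-4.6 -0.8 12.8] gap0.0204 j7 1.66
total [-0.0048 -0.0036  0.0033] turn -0.003 | 1 rows of [-0.0048 -0.0036  0.0033] turn rows 1 -0.003
[-0.22278013  1.11081376 -0.06444614]
198 169
```

View pics/g1.png

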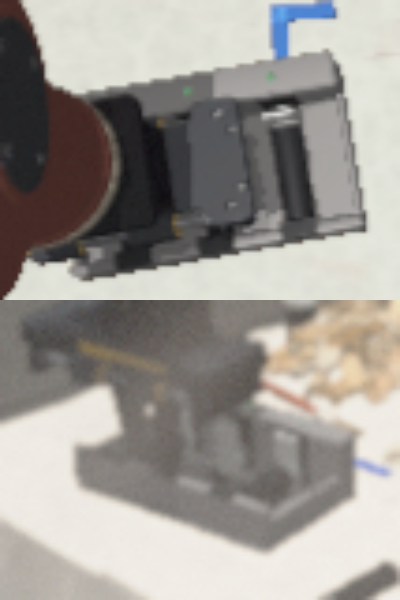

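{"name": "arm_command", "arguments": {
  "plan": [
    [0, 0, 0, 0, 40],
    [0, 0, 0, 0, 40],
    [0, 0, 0, 0, 40],
    [0, 0, 0, 0, 40],
    [0, 0, 0, 0, 40]
  ]
}}

```text
clock: 4.75
tool_pos: [0.4723, 0.0792, 0.0315]
ee_rot: [0.639, 0.769, -0.0, -0.0]
contact_force: [0.2, -0.7, 0.3]
finger_gap: 0.0342
```

Run:
```python
from h import *
go(*ch(-.015,.054),.035,100.6); print(bot.observe()['wrist_torque'])
```

```text
t4.8 pos [0.4723 0.0792 0.0315] yaw100.6 tilt0.000 F [ 0.2 -0.7  0.3] gap0.0342 j7 1.66
total [-0.0054 -0.006  -0.0115] turn -0.002 | 1 rows of [-0.0054 -0.006  -0.0115] turn rows 1 -0.002
[ 0.01578142  0.07103599 -0.00132482]
```

{"name": "arm_command", "arguments": {
  "plan": [
    [0, -0.003, -0.015, 0, 40],
    [0, 0, 0, 0, 40],
    [0, 0, 0, 0, 0],
    [0, 0, 0, 0, 0],
    [0, 0, 0, 0, 0],
    [0, 0, 0, 0, 0],
    [0, 0, 0, 0, 0],
    [0, 0, 0, 0, 0]
  ],
  "newtons": 20
}}

```text
clock: 5.42
tool_pos: [0.4715, 0.0789, 0.0362]
ee_rot: [0.639, 0.769, -0.0, 0.0]
contact_force: [-0.7, -1.2, 1.7]
finger_gap: 0.0204
```

{"name": "arm_command", "arguments": {
  "plan": [
    [0, 0.004, 0, 0, 0],
    [0, 0, 0, 0, 0],
    [0, 0, 0, 0, 0]
  ]
}}

```text
clock: 5.67
tool_pos: [0.472, 0.079, 0.036]
ee_rot: [0.639, 0.769, -0.001, -0.001]
contact_force: [-2.3, -1.7, 1.8]
finger_gap: 0.0209
```

{"name": "arm_command", "arguments": {
  "plan": [
    [0, 0.004, 0, 0, 0],
    [0, 0, 0, 0, 0],
    [0, 0, 0, 0, 0]
  ]
}}

```text
clock: 5.92
tool_pos: [0.4735, 0.0793, 0.0359]
ee_rot: [0.639, 0.769, -0.001, -0.0]
contact_force: [-1.5, -2.7, -0.7]
finger_gap: 0.021
```

{"name": "arm_command", "arguments": {
  "plan": [
    [0, 0.005, 0, 0, 0],
    [0, 0.005, 0, 0, 0],
    [0, 0, 0, 0, 0],
    [0, 0, 0, 0, 0]
  ]
}}

```text
clock: 6.25
tool_pos: [0.477, 0.0802, 0.0361]
ee_rot: [0.639, 0.769, 0.0, 0.0]
contact_force: [-1.0, -1.9, -1.8]
finger_gap: 0.0206
```

{"name": "arm_command", "arguments": {
  "plan": [
    [0, 0.006, 0, 0, 0],
    [0, 0, 0, 0, 0],
    [0, 0, 0, 0, 0]
  ]
}}

```text
clock: 6.5
tool_pos: [0.4788, 0.0805, 0.0362]
ee_rot: [0.639, 0.769, 0.0, 0.0]
contact_force: [-1.5, -2.0, -1.5]
finger_gap: 0.0213
```

{"name": "arm_command", "arguments": {
  "plan": [
    [0, 0.006, 0, 0, 0],
    [0, 0, 0, 0, 0],
    [0, 0, 0, 0, 0]
  ]
}}

```text
clock: 6.75
tool_pos: [0.4804, 0.0808, 0.0361]
ee_rot: [0.639, 0.769, -0.0, 0.0]
contact_force: [-0.8, -1.8, -1.0]
finger_gap: 0.0206
```

{"name": "arm_command", "arguments": {
  "plan": [
    [0, 0.006, 0, 0, 0],
    [0, 0, 0, 0, 0],
    [0, 0, 0, 0, 0]
  ]
}}

```text
clock: 7.0
tool_pos: [0.4813, 0.081, 0.036]
ee_rot: [0.639, 0.769, -0.001, -0.001]
contact_force: [-5.8, -1.8, 1.5]
finger_gap: 0.021
```

Run:
```python
from h import *
go(*ch(-.015,.054),.035,100.6); print(bot.observe()['wrist_torque'])
a=img('top');b=img('scene')
B=cv2.resize(b[129:209,145:252],(800,598))
B=(255*(B/255.)**.7).astype(np.uint8)
cv2.imwrite('pics/g2.png',B[:,:,::-1])
```

```text
t7.0 pos [0.4813 0.081  0.036 ] yaw100.6 tilt0.002 F [-5.8 -1.8  1.5] gap0.0210 j7 1.67
total [-0.0055 -0.0367  0.0034] turn -0.002 | 1 rows of [-0.0055 -0.0367  0.0034] turn rows 1 -0.002
[-0.46531526  1.32653817 -0.06544735]
```

View pics/g2.png

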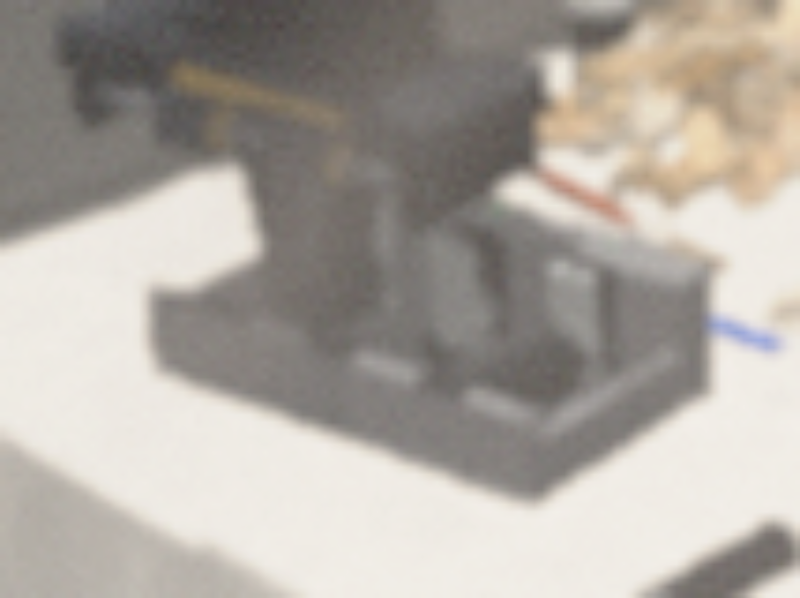

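{"name": "arm_command", "arguments": {
  "plan": [
    [0, -0.006, 0, 0, 0],
    [0, 0, 0, 0, 0],
    [0, 0, -0.02, 0, 0],
    [0, 0, -0.02, 0, 0],
    [0, 0, -0.02, 0, 0],
    [0, 0, 0, 0, 0]
  ],
  "newtons": 30
}}

```text
clock: 7.6
tool_pos: [0.4811, 0.0811, 0.0556]
ee_rot: [0.639, 0.769, 0.001, 0.0]
contact_force: [-4.2, -2.1, 2.3]
finger_gap: 0.0202
```

{"name": "arm_command", "arguments": {
  "plan": [
    [0, -0.01, -0.04, 0, 0],
    [0, -0.02, -0.06, 0, 0],
    [0, -0.02, -0.08, 0, 0],
    [0, 0, -0.1, 0, 0],
    [0, 0, -0.1, 0, 0],
    [0, 0, -0.1, 0, 0],
    [0, 0, 0, 0, 0]
  ]
}}

```text
clock: 8.18
tool_pos: [0.4693, 0.0789, 0.2044]
ee_rot: [0.639, 0.769, 0.005, 0.002]
contact_force: [0.8, 0.4, -0.6]
finger_gap: 0.0205
```

Run:
```python
from h import *
go(.60,-.10,.45,90)
```

```text
t8.2 pos [0.4693 0.0789 0.2044] yaw100.5 tilt0.011 F [ 0.8  0.4 -0.6] gap0.0205 j7 1.48
total [-0.6634  0.3278 -0.8172] turn 0.368 | 10 rows of [-0.0663  0.0328 -0.0817] turn rows 2 0.184
```

{"name": "arm_command", "arguments": {
  "plan": [
    [-0.066, 0.033, -0.082, 0, 0],
    [-0.066, 0.033, -0.082, 0, 0],
    [-0.066, 0.033, -0.082, 0, 0],
    [-0.066, 0.033, -0.082, 0, 0],
    [-0.066, 0.033, -0.082, 0, 0],
    [-0.066, 0.033, -0.082, 0, 0],
    [-0.066, 0.033, -0.082, 0, 0],
    [-0.066, 0.033, -0.082, 0, 0],
    [-0.066, 0.033, -0.082, 0, 0],
    [-0.066, 0.033, -0.082, 0, 0],
    [0, 0, 0, 0.184, 0],
    [0, 0, 0, 0.184, 0]
  ]
}}

```text
clock: 9.18
tool_pos: [0.6007, -0.1006, 0.4455]
ee_rot: [0.709, 0.705, 0.001, 0.002]
contact_force: [-0.0, 0.2, -1.7]
finger_gap: 0.0205
```

{"name": "arm_command", "arguments": {
  "plan": [
    [0, 0, 0, 0, 0],
    [0, 0, 0, 0, 0]
  ]
}}

```text
clock: 9.35
tool_pos: [0.5996, -0.0984, 0.4441]
ee_rot: [0.706, 0.708, 0.0, 0.0]
contact_force: [-1.1, 0.6, -0.5]
finger_gap: 0.0207
```

```bash
cat >> h.py <<'E'
def look(name,w=45):
    s=bot.observe(); a=img('top'); u,v=map(int,proj('top',np.array(s['tool_pos'])-[0,0,.013])); u=min(max(u,w),512-w)
    c=a[max(0,v-w):v+w,u-w:u+w]; c=(255*(c/255.)**.6).astype(np.uint8); cv2.imwrite('pics/'+name,cv2.resize(c,(560,560*c.shape[0]//c.shape[1]),interpolation=cv2.INTER_CUBIC)[:,:,::-1]); np.save(name+'.npy',a)
    print(u,v)
E
python3 - <<'E'
from h import *
look('hold0.png'); go(.4814,-.385,.12,87)
E
```

```text
207 93
t9.4 pos [ 0.5995 -0.0982  0.444 ] yaw90.2 tilt0.000 F [-0.3 -0.3 -0.5] gap0.0205 j7 1.84
total [-0.9545 -0.3978  1.08  ] turn 0.113 | 13 rows of [-0.0734 -0.0306  0.0831] turn rows 1 0.113
```

View pics/hold0.png

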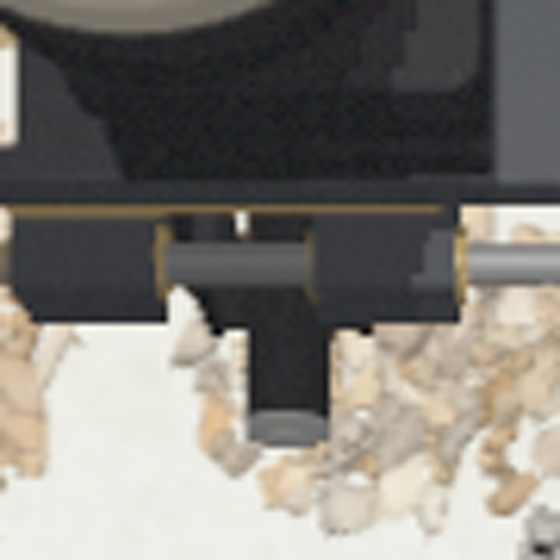

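{"name": "arm_command", "arguments": {
  "plan": [
    [-0.08, -0.033, 0.08, 0, 0],
    [-0.08, -0.033, 0.08, 0, 0],
    [-0.08, -0.033, 0.08, 0, 0],
    [-0.08, -0.033, 0.08, 0, 0],
    [-0.08, -0.033, 0.08, 0, 0],
    [-0.08, -0.033, 0.08, 0, 0],
    [-0.08, -0.033, 0.08, 0, 0],
    [-0.08, -0.033, 0.08, 0, 0],
    [-0.08, -0.033, 0.08, 0, 0],
    [-0.08, -0.033, 0.08, 0, 0],
    [-0.08, -0.033, 0.08, 0, 0],
    [-0.08, -0.033, 0.08, 0, 0]
  ]
}}

```text
clock: 10.4
tool_pos: [0.4803, -0.3869, 0.1551]
ee_rot: [0.706, 0.709, 0.0, 0.0]
contact_force: [1.1, -0.4, -0.6]
finger_gap: 0.0204
```

{"name": "arm_command", "arguments": {
  "plan": [
    [0, 0, 0.04, 0.11, 0],
    [0, 0, 0.04, 0, 0],
    [0, 0, 0.04, 0, 0],
    [0, 0, 0, 0, 0]
  ]
}}

```text
clock: 10.73
tool_pos: [0.4808, -0.3844, 0.1179]
ee_rot: [0.725, 0.689, -0.0, -0.001]
contact_force: [-0.6, 0.5, -1.3]
finger_gap: 0.0206
```

Run:
```python
from h import *
go(.4814,-.385,.036,87)
```

```text
t10.7 pos [ 0.4808 -0.3844  0.1179] yaw87.1 tilt0.003 F [-0.6  0.5 -1.3] gap0.0206 j7 2.45
total [-0.0024  0.0028  0.2731] turn 0.005 | 3 rows of [-0.0008  0.0009  0.091 ] turn rows 1 0.005
```

{"name": "arm_command", "arguments": {
  "plan": [
    [0, 0.003, 0.09, 0, 0],
    [0, 0, 0.09, 0, 0],
    [0, 0, 0.06, 0, 0],
    [0, 0, 0.035, 0, 0],
    [0, 0, 0, 0, 0],
    [0, 0, 0, 0, 40],
    [0, 0, 0, 0, 40],
    [0, 0, 0, 0, 40],
    [0, 0, 0, 0, 40],
    [0, 0, 0, 0, 40]
  ]
}}

```text
clock: 11.57
tool_pos: [0.4818, -0.3869, 0.0385]
ee_rot: [0.726, 0.688, 0.0, 0.001]
contact_force: [-0.4, 0.0, 0.1]
finger_gap: 0.0344
```

{"name": "arm_command", "arguments": {
  "plan": [
    [0, 0, -0.05, 0, 40],
    [0, 0, -0.1, 0, 40],
    [0, 0, -0.12, 0, 40],
    [0, 0, -0.12, 0, 40],
    [0, 0, 0, 0, 40]
  ]
}}

```text
clock: 11.98
tool_pos: [0.4833, -0.3897, 0.1628]
ee_rot: [0.727, 0.687, 0.001, 0.005]
contact_force: [1.3, -1.9, -0.0]
finger_gap: 0.0349
```

Run:
```python
from h import *
print(ch(-.014,-.053));go(*ch(-.013,-.0535),.14,100.6)
```

```text
(np.float64(0.4914880587681629), np.float64(-0.027670872752794846))
t12.0 pos [ 0.4833 -0.3897  0.1628] yaw86.8 tilt0.010 F [ 1.3 -1.9 -0. ] gap0.0349 j7 2.42
total [ 1.2058 -0.0373  0.07  ] turn -0.482 | 11 rows of [ 0.1096 -0.0034  0.0064] turn rows 3 -0.161
```

```bash
sed -i 's/O=(.4955,.027)/O=(.4952,.0284)/' h.py
python3 - <<'E'
from h import *
print(ch(-.014,-.054));go(*ch(-.014,-.054),.14,100.6)
E
```

```text
(np.float64(0.49137200530169095), np.float64(-0.027253809003425073))
t12.0 pos [ 0.4833 -0.3897  0.1628] yaw86.8 tilt0.010 F [ 1.3 -1.9 -0. ] gap0.0349 j7 2.42
total [ 1.208  -0.0414  0.07  ] turn -0.482 | 11 rows of [ 0.1098 -0.0038  0.0064] turn rows 3 -0.161
```

{"name": "arm_command", "arguments": {
  "plan": [
    [0.109, -0.003, 0, 0, 40],
    [0.109, -0.003, 0, 0, 40],
    [0.109, -0.003, 0, 0, 40],
    [0.109, -0.003, 0, 0, 40],
    [0.109, -0.003, 0, 0, 40],
    [0.109, -0.003, 0, 0, 40],
    [0.109, -0.003, 0, 0, 40],
    [0.109, -0.003, 0, 0, 40],
    [0.109, -0.003, 0.02, 0, 40],
    [0.109, -0.003, 0.04, 0, 40],
    [0.109, -0.003, 0, 0, 40]
  ]
}}

```text
clock: 12.9
tool_pos: [0.4903, -0.0254, 0.1362]
ee_rot: [0.726, 0.687, 0.0, -0.0]
contact_force: [-0.6, -0.6, 0.1]
finger_gap: 0.0351
```

{"name": "arm_command", "arguments": {
  "plan": [
    [0, 0, 0, -0.161, 40],
    [0, 0, 0, -0.161, 40],
    [0, 0, 0, -0.161, 40],
    [0, 0, 0, 0, 40],
    [0, 0, 0, 0, 40]
  ]
}}

```text
clock: 13.32
tool_pos: [0.4914, -0.0272, 0.1373]
ee_rot: [0.639, 0.769, 0.0, 0.0]
contact_force: [0.1, -0.1, -0.3]
finger_gap: 0.035
```

Run:
```python
from h import *
print(ch(-.014,-.054));go(*ch(-.014,-.054),.0365,100.6)
```

```text
(np.float64(0.49137200530169095), np.float64(-0.027253809003425073))
t13.3 pos [ 0.4914 -0.0272  0.1373] yaw100.5 tilt0.001 F [ 0.1 -0.1 -0.3] gap0.0350 j7 1.81
total [-3.00e-04 -3.00e-04  3.36e-01] turn -0.003 | 3 rows of [-1.00e-04 -1.00e-04  1.12e-01] turn rows 1 -0.003
```

{"name": "arm_command", "arguments": {
  "plan": [
    [0, 0, 0.1, 0, 40],
    [0, 0, 0.1, 0, 40],
    [0, 0, 0.086, 0, 40],
    [0, 0, 0.05, 0, 40],
    [0, 0, 0, 0, 40],
    [0, 0, 0, 0, 0],
    [0, 0, 0, 0, 0],
    [0, 0, 0, 0, 0],
    [0, 0, 0, 0, 0],
    [0, 0, 0, 0, 0],
    [0, 0, 0, 0, 0]
  ]
}}

```text
clock: 14.23
tool_pos: [0.4923, -0.027, 0.0372]
ee_rot: [0.638, 0.77, 0.001, 0.001]
contact_force: [-1.2, -2.5, 7.8]
finger_gap: 0.0206
```

{"name": "arm_command", "arguments": {
  "plan": [
    [0, 0.006, 0, 0, 0],
    [0, 0.006, 0, 0, 0],
    [0, 0.006, 0, 0, 0],
    [0, 0, 0, 0, 0],
    [0, 0, 0, 0, 0]
  ]
}}

```text
clock: 14.65
tool_pos: [0.493, -0.0269, 0.0367]
ee_rot: [0.639, 0.769, -0.002, -0.003]
contact_force: [-22.0, -3.8, 32.6]
finger_gap: 0.0207
```

{"name": "arm_command", "arguments": {
  "plan": [
    [0, 0.006, 0, 0, 0],
    [0, 0, 0, 0, 0],
    [0, 0, 0, 0, 0]
  ]
}}

```text
clock: 14.9
tool_pos: [0.4936, -0.0268, 0.0364]
ee_rot: [0.639, 0.769, -0.003, -0.004]
contact_force: [-24.8, -4.0, 35.0]
finger_gap: 0.0208
```

{"name": "arm_command", "arguments": {
  "plan": [
    [0, -0.024, 0, 0, 40],
    [0, 0, 0, 0, 40],
    [0, 0, 0, 0, 40],
    [0, 0, 0, 0, 40],
    [0, 0, 0, 0, 40],
    [0, 0, 0, 0, 40]
  ]
}}

```text
clock: 15.4
tool_pos: [0.4916, -0.0267, 0.036]
ee_rot: [0.638, 0.77, 0.0, 0.0]
contact_force: [0.3, -0.1, 0.1]
finger_gap: 0.0342
```

{"name": "arm_command", "arguments": {
  "plan": [
    [0, 0, 0, 0, 0],
    [0, 0, 0, 0, 0],
    [0, 0, 0, 0, 0],
    [0, 0, 0, 0, 0],
    [0, 0, 0, 0, 0],
    [0, 0, 0, 0, 0],
    [0, 0, 0, 0, 0]
  ],
  "newtons": 20
}}

```text
clock: 15.98
tool_pos: [0.4913, -0.0272, 0.0359]
ee_rot: [0.638, 0.77, -0.0, 0.0]
contact_force: [0.5, -1.9, -0.2]
finger_gap: 0.0204
```

{"name": "arm_command", "arguments": {
  "plan": [
    [0, 0.006, 0, 0, 0],
    [0, 0.006, 0, 0, 0],
    [0, 0.006, 0, 0, 0],
    [0, 0, 0, 0, 0],
    [0, 0, 0, 0, 0]
  ]
}}

```text
clock: 16.4
tool_pos: [0.4925, -0.027, 0.0353]
ee_rot: [0.639, 0.769, -0.003, -0.003]
contact_force: [-17.3, -5.1, 19.9]
finger_gap: 0.0202
```

{"name": "arm_command", "arguments": {
  "plan": [
    [0, 0.004, 0, 0, 0],
    [0, 0, 0, 0, 0],
    [0, 0, 0, 0, 0]
  ]
}}

```text
clock: 16.65
tool_pos: [0.493, -0.0269, 0.0351]
ee_rot: [0.639, 0.769, -0.003, -0.004]
contact_force: [-19.7, -5.6, 20.8]
finger_gap: 0.0204
```

{"name": "arm_command", "arguments": {
  "plan": [
    [0, 0.004, 0, 0, 0],
    [0, 0, 0, 0, 0],
    [0, 0, 0, 0, 0]
  ]
}}

```text
clock: 16.9
tool_pos: [0.4939, -0.0267, 0.035]
ee_rot: [0.639, 0.769, -0.003, -0.004]
contact_force: [-20.9, -6.0, 21.0]
finger_gap: 0.0207
```

{"name": "arm_command", "arguments": {
  "plan": [
    [0, 0.004, 0, 0, 0],
    [0, 0, 0, 0, 0],
    [0, 0, 0, 0, 0]
  ]
}}

```text
clock: 17.15
tool_pos: [0.4953, -0.0265, 0.035]
ee_rot: [0.639, 0.769, -0.003, -0.004]
contact_force: [-19.1, -4.4, 17.6]
finger_gap: 0.0205
```

{"name": "arm_command", "arguments": {
  "plan": [
    [0, -0.03, 0, 0, 40],
    [0, 0, 0, 0, 40],
    [0, 0, 0, 0, 40],
    [0, 0, 0, 0, 40],
    [0, 0, 0, 0, 40],
    [0, 0, 0, 0, 40]
  ]
}}

```text
clock: 17.65
tool_pos: [0.4916, -0.0266, 0.0359]
ee_rot: [0.638, 0.77, 0.0, 0.0]
contact_force: [-0.3, 0.5, 0.3]
finger_gap: 0.0344
```

{"name": "arm_command", "arguments": {
  "plan": [
    [0, 0, 0, 0, 0],
    [0, 0, 0, 0, 0],
    [0, 0, 0, 0, 0],
    [0, 0, 0, 0, 0],
    [0, 0, 0, 0, 0],
    [0, 0, 0, 0, 0],
    [0, 0, -0.006, 0, 0],
    [0, 0, 0, 0, 0],
    [0, 0, 0, 0, 0]
  ],
  "newtons": 30
}}

```text
clock: 18.4
tool_pos: [0.4912, -0.0269, 0.0378]
ee_rot: [0.638, 0.77, 0.0, 0.0]
contact_force: [0.6, -0.3, 0.8]
finger_gap: 0.0207
```

{"name": "arm_command", "arguments": {
  "plan": [
    [0, 0.004, 0, 0, 0],
    [0, 0.004, 0, 0, 0],
    [0, 0, 0, 0, 0],
    [0, 0, 0, 0, 0]
  ]
}}

```text
clock: 18.73
tool_pos: [0.4933, -0.0264, 0.0375]
ee_rot: [0.638, 0.77, -0.0, -0.0]
contact_force: [-1.4, -0.4, 0.3]
finger_gap: 0.0203
```

Lifting the cell slightly first stops the jamming. Continuing the push.

{"name": "arm_command", "arguments": {
  "plan": [
    [0, 0.005, 0, 0, 0],
    [0, 0.005, 0, 0, 0],
    [0, 0, 0, 0, 0],
    [0, 0, 0, 0, 0]
  ]
}}

```text
clock: 19.07
tool_pos: [0.4964, -0.0258, 0.0375]
ee_rot: [0.638, 0.77, -0.0, -0.0]
contact_force: [-3.1, -0.6, 0.2]
finger_gap: 0.0206
```

{"name": "arm_command", "arguments": {
  "plan": [
    [0, 0.005, 0, 0, 0],
    [0, 0, 0, 0, 0],
    [0, 0, 0, 0, 0]
  ]
}}

```text
clock: 19.32
tool_pos: [0.4978, -0.0256, 0.0376]
ee_rot: [0.638, 0.77, -0.0, -0.0]
contact_force: [-2.0, 0.5, -0.8]
finger_gap: 0.0204
```

{"name": "arm_command", "arguments": {
  "plan": [
    [0, 0.004, 0, 0, 0],
    [0, 0, 0, 0, 0],
    [0, 0, 0, 0, 0]
  ]
}}

```text
clock: 19.57
tool_pos: [0.4991, -0.0254, 0.0376]
ee_rot: [0.638, 0.77, -0.0, -0.0]
contact_force: [-2.7, 0.4, -0.8]
finger_gap: 0.0209
```

{"name": "arm_command", "arguments": {
  "plan": [
    [0, 0.004, 0, 0, 0],
    [0, 0, 0, 0, 0],
    [0, 0, 0, 0, 0]
  ]
}}

```text
clock: 19.82
tool_pos: [0.4995, -0.0253, 0.0375]
ee_rot: [0.638, 0.77, -0.001, -0.001]
contact_force: [-5.3, -0.0, 2.4]
finger_gap: 0.0204
```

{"name": "arm_command", "arguments": {
  "plan": [
    [0, -0.006, 0, 0, 0],
    [0, 0, 0, 0, 0],
    [0, 0, -0.02, 0, 0],
    [0, 0, -0.02, 0, 0],
    [0, 0, -0.02, 0, 0],
    [0, -0.01, -0.04, 0, 0],
    [0, -0.02, -0.06, 0, 0],
    [0, -0.02, -0.08, 0, 0],
    [0, 0, -0.1, 0, 0],
    [0, 0, 0, 0, 0],
    [0, 0, 0, 0, 0]
  ]
}}

```text
clock: 20.73
tool_pos: [0.486, -0.0279, 0.1421]
ee_rot: [0.638, 0.77, 0.003, 0.002]
contact_force: [-0.5, -0.1, -0.9]
finger_gap: 0.0204
```

Run:
```python
from h import *
go(.4786,-.442,.12,87)
```

```text
t20.7 pos [ 0.486  -0.0279  0.1421] yaw100.7 tilt0.006 F [-0.5 -0.1 -0.9] gap0.0204 j7 1.80
total [-1.3518 -0.2812  0.0703] turn 0.479 | 12 rows of [-0.1126 -0.0234  0.0059] turn rows 2 0.239
```

{"name": "arm_command", "arguments": {
  "plan": [
    [-0.113, -0.0235, 0, 0, 0],
    [-0.113, -0.0235, 0, 0, 0],
    [-0.113, -0.0235, 0, 0, 0],
    [-0.113, -0.0235, 0, 0, 0],
    [-0.113, -0.0235, 0, 0, 0],
    [-0.113, -0.0235, 0, 0, 0],
    [-0.113, -0.0235, 0, 0, 0],
    [-0.113, -0.0235, 0, 0, 0],
    [-0.113, -0.0235, 0, 0, 0],
    [-0.113, -0.0235, 0, 0, 0],
    [-0.113, -0.0235, 0, 0, 0],
    [-0.113, -0.0235, 0, 0, 0]
  ]
}}

```text
clock: 21.73
tool_pos: [0.4764, -0.4323, 0.1379]
ee_rot: [0.638, 0.77, -0.001, -0.001]
contact_force: [1.0, -0.5, 0.3]
finger_gap: 0.0206
```

{"name": "arm_command", "arguments": {
  "plan": [
    [0, 0, 0.03, 0.19, 0],
    [0, 0, 0.03, 0.19, 0],
    [0, 0, 0, 0, 0],
    [0, 0, 0, 0, 0]
  ]
}}

```text
clock: 22.07
tool_pos: [0.4764, -0.4304, 0.1203]
ee_rot: [0.707, 0.707, -0.001, -0.001]
contact_force: [0.3, -0.3, -0.9]
finger_gap: 0.0208
```

Run:
```python
from h import *
go(.4786,-.442,.0355,90)
```

```text
t22.1 pos [ 0.4764 -0.4304  0.1203] yaw90.0 tilt0.003 F [ 0.3 -0.3 -0.9] gap0.0208 j7 2.48
total [-0.0388  0.0081  0.2827] turn -0.0 | 3 rows of [-0.0129  0.0027  0.0942] turn rows 1 -0.0
```

{"name": "arm_command", "arguments": {
  "plan": [
    [-0.039, 0.008, 0, 0, 0],
    [0, 0, 0.09, 0, 0],
    [0, 0, 0.09, 0, 0],
    [0, 0, 0.06, 0, 0],
    [0, 0, 0.04, 0, 0],
    [0, 0, 0, 0, 0],
    [0, 0, 0, 0, 0],
    [0, 0, 0, 0, 40],
    [0, 0, 0, 0, 40],
    [0, 0, 0, 0, 40],
    [0, 0, 0, 0, 40]
  ]
}}

```text
clock: 22.98
tool_pos: [0.4794, -0.4428, 0.0385]
ee_rot: [0.708, 0.706, -0.0, 0.0]
contact_force: [0.4, -1.2, -0.3]
finger_gap: 0.0332
```

{"name": "arm_command", "arguments": {
  "plan": [
    [0, 0, -0.05, 0, 40],
    [0, 0, -0.1, 0, 40],
    [0, 0, -0.12, 0, 40],
    [0, 0, -0.12, 0, 40],
    [0.1, 0, 0, 0, 40],
    [0.1, 0, 0, 0, 40],
    [0.1, 0, 0, 0, 40],
    [0.1, 0, 0, 0, 40],
    [0, 0, 0, 0, 40]
  ]
}}

```text
clock: 23.73
tool_pos: [0.4808, -0.3165, 0.1553]
ee_rot: [0.706, 0.708, 0.001, -0.001]
contact_force: [1.7, -1.0, 0.7]
finger_gap: 0.0348
```

Run:
```python
from h import *
go(.4586,-.171,.1,93.5)
a=img('top');b=img('scene')
A=cv2.resize(a[150:240,185:385],(800,360),interpolation=cv2.INTER_CUBIC)
u,v=map(int,proj('scene',(.48,-.41,.01)))
B=cv2.resize(b[v-40:v+20,u-70:u+63],(800,360))[120:360]
cv2.imwrite('pics/tray.png',np.vstack([A,B])[:,:,::-1])
```

```text
t23.7 pos [ 0.4808 -0.3165  0.1553] yaw90.2 tilt0.003 F [ 1.7 -1.   0.7] gap0.0348 j7 2.25
total [ 0.4845 -0.0727  0.1861] turn -0.117 | 5 rows of [ 0.0969 -0.0145  0.0372] turn rows 1 -0.117
```

View pics/tray.png

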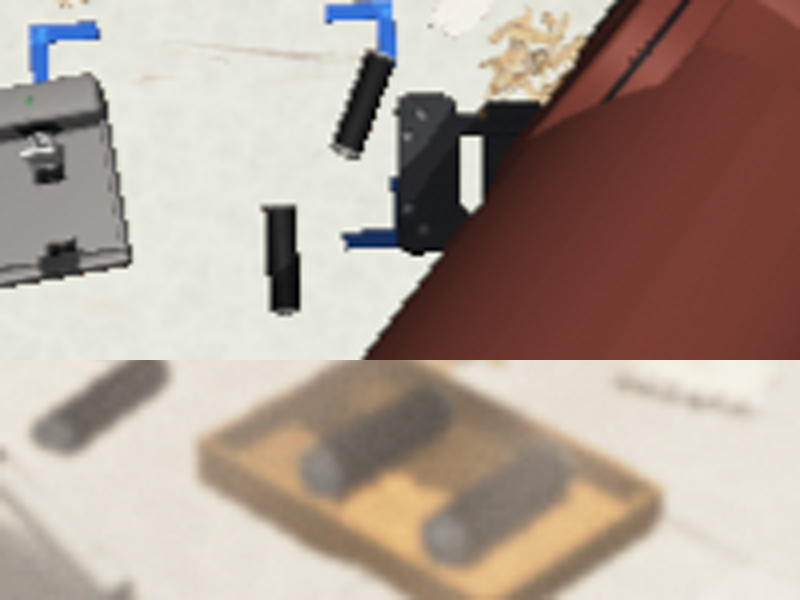

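{"name": "arm_command", "arguments": {
  "plan": [
    [0.097, -0.0145, 0, 0, 40],
    [0.097, -0.0145, 0, 0, 40],
    [0.097, -0.0145, 0, 0, 40],
    [0.097, -0.0145, 0, 0, 40],
    [0.097, -0.0145, 0.06, 0, 40],
    [0, 0, 0.12, -0.117, 40],
    [0, 0, 0, 0, 40],
    [0, 0, 0, 0, 40]
  ]
}}

```text
clock: 24.5
tool_pos: [0.4569, -0.1782, 0.1004]
ee_rot: [0.688, 0.725, -0.002, -0.001]
contact_force: [1.0, 0.1, 1.0]
finger_gap: 0.0348
```

Run:
```python
from h import *
go(.4586,-.171,.020,93.5)
```

```text
t24.5 pos [ 0.4569 -0.1782  0.1004] yaw93.0 tilt0.004 F [1.  0.1 1. ] gap0.0348 j7 2.00
total [0.0239 0.0079 0.2679] turn -0.017 | 3 rows of [0.008  0.0026 0.0893] turn rows 1 -0.017
```

{"name": "arm_command", "arguments": {
  "plan": [
    [0.024, 0.008, 0, -0.017, 40],
    [0, 0, 0.09, 0, 40],
    [0, 0, 0.09, 0, 40],
    [0, 0, 0.06, 0, 40],
    [0, 0, 0.025, 0, 40],
    [0, 0, 0, 0, 40],
    [0, 0, 0, 0, 40],
    [0, 0, 0, 0, 40]
  ]
}}

```text
clock: 25.17
tool_pos: [0.4612, -0.1702, 0.0225]
ee_rot: [0.684, 0.729, 0.0, 0.001]
contact_force: [-0.3, -0.1, 0.1]
finger_gap: 0.0346
```

{"name": "arm_command", "arguments": {
  "plan": [
    [0, 0, 0, 0, 0],
    [0, 0, 0, 0, 0],
    [0, 0, 0, 0, 0],
    [0, 0, 0, 0, 0],
    [0, 0, 0, 0, 0],
    [0, 0, 0, 0, 0],
    [0, 0, 0, 0, 0]
  ]
}}

```text
clock: 25.75
tool_pos: [0.4604, -0.1696, 0.0215]
ee_rot: [0.684, 0.729, -0.0, -0.0]
contact_force: [-1.2, 0.3, 7.8]
finger_gap: 0.0206
```

{"name": "arm_command", "arguments": {
  "plan": [
    [0, 0, -0.05, 0, 0],
    [0, 0, -0.1, 0, 0],
    [0, 0, -0.1, 0, 0],
    [0, 0, -0.1, 0, 0],
    [0, 0, 0, 0, 0],
    [0, 0, 0, 0, 0]
  ]
}}

```text
clock: 26.25
tool_pos: [0.4611, -0.1696, 0.1273]
ee_rot: [0.684, 0.729, 0.001, 0.001]
contact_force: [0.6, 0.3, -1.4]
finger_gap: 0.0206
```

Run:
```python
from h import *
go(.60,-.10,.45,90)
```

```text
t26.2 pos [ 0.4611 -0.1696  0.1273] yaw93.7 tilt0.002 F [ 0.6  0.3 -1.4] gap0.0206 j7 1.97
total [ 0.2015  0.4792 -1.0746] turn 0.129 | 10 rows of [ 0.0202  0.0479 -0.1075] turn rows 1 0.129
```

{"name": "arm_command", "arguments": {
  "plan": [
    [0.02, 0.048, -0.107, 0, 0],
    [0.02, 0.048, -0.107, 0, 0],
    [0.02, 0.048, -0.107, 0, 0],
    [0.02, 0.048, -0.107, 0, 0],
    [0.02, 0.048, -0.107, 0, 0],
    [0.02, 0.048, -0.107, 0, 0],
    [0.02, 0.048, -0.107, 0, 0],
    [0.02, 0.048, -0.107, 0, 0],
    [0.02, 0.048, -0.107, 0, 0],
    [0.02, 0.048, -0.107, 0.129, 0],
    [0, 0, 0, 0, 0],
    [0, 0, 0, 0, 0]
  ]
}}

```text
clock: 27.25
tool_pos: [0.6016, -0.0998, 0.4459]
ee_rot: [0.707, 0.707, -0.001, -0.0]
contact_force: [0.2, -0.3, -1.4]
finger_gap: 0.0207
```

Run:
```python
from h import *
look('hold1.png')
# side-by-side with reference, small
a=cv2.imread('pics/hold0.png')[350:500,190:390];b=cv2.imread('pics/hold1.png');print(b.shape)
cv2.imwrite('pics/cmp1.png',np.hstack([cv2.resize(a,(400,300)),cv2.resize(b[350:500,190:390],(400,300))]))
go(*ch(-.024,.0),.12,100.6)
```

```text
208 91
(560, 560, 3)
t27.3 pos [ 0.6006 -0.1003  0.4447] yaw90.0 tilt0.004 F [-1.  -0.7 -0.4] gap0.0205 j7 1.78
total [ 0.4153 -0.4258  1.0837] turn -0.37 | 11 rows of [ 0.0378 -0.0387  0.0985] turn rows 2 -0.185
```

View pics/cmp1.png

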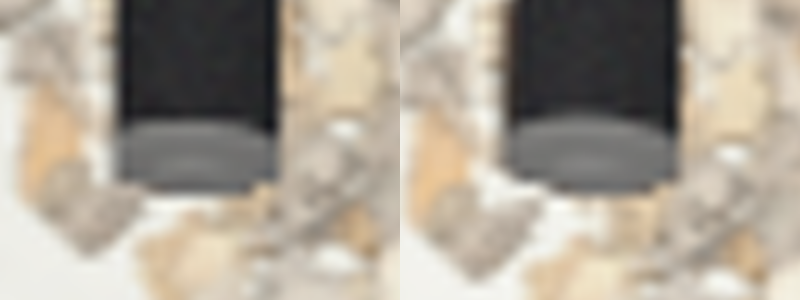

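Run:
```python
from h import *
for f,(u,v) in (('hold0.png.npy',(207,93)),('hold1.png.npy',(208,91))):
    a=np.load(f).mean(2).astype(int); 
    # crop coords -> native
    r=v-45+ (350+55)*90//560; print(f); 
    c=u-45+int(285*90/560)
    print(a[r-3:r+12,c-9:c+10])
```

```text
hold0.png.npy
[[134 175 176  97  13  13  14  16  15  14  15  13  14  12  11  11  11 137
  153]
 [162 199 217 127  12  12  14  14  15  14  14  15  13  12  11  13  12 133
  155]
 [153 171 206 124  13  13  11  12  15  15  14  14  12  13  12  11  12  94
  131]
 [143 158 179 104  13  13  12  14  13  16  15  14  14  13  14  11  13 118
  146]
 [147 154 165  94  34  53  70  74  75  77  76  75  63  56  37  17  11 125
  140]
 [157 192 181 110  70  70  71  70  70  71  70  70  70  71  70  67  47 129
  143]
 [151 194 214 135  66  65  64  65  66  68  67  66  65  65  65  66  64 121
  144]
 [133 147 207 137  63  63  63  71  76  80  78  75  69  65  64  63  63 123
  156]
 [136 140 205 136  62  63  63  68  67  65  65  67  67  65  64  63  63 130
  140]
 [130 137 153 142 135 131  88  63  64  64  64  64  65  64  63 141 130 139
  133]
 [138 145 145 125 124 125 193 214 215 216 200 192 154 134 137 147 124 140
  146]
 [141 154 126 126 121 137 189 219 212 173 154 172 148 129 130 143  95 129
  163]
 [144 137 132 120 129 201 222 216 190 165 153 148 135 144 143 136 139 137
  132]
 [141 120 115 130 201 201 175 170
[... 659 characters left out ...]
  69  72  73  71  71  69  69  69  68  69 128
  141]
 [201 190 114  66  67  68  69  77  82  85  83  78  73  69  67  67  67 131
  147]
 [203 222 211 127  67  67  68  69  71  70  70  70  70  68  68  67  66 136
  168]
 [155 216 228 223 222 204 122  66  67  68  69  69  68  67  66 133 144 163
  175]
 [148 214 202 191 164 158 209 224 189 157 181 144 142 159 168 153 154 147
  137]
 [145 161 158 154 145 147 216 231 216 197 206 167 138 144 171 144 149 140
  125]
 [153 154 133 131 133 206 229 231 231 218 212 171 147 151 156 131 147 153
  114]
 [162 133 134 127 144 200 228 220 183 162 181 155 136 137 150 100 137 172
  157]
 [144 139 126 136 211 229 225 199 174 162 156 143 152 150 144 147 145 139
  106]]
```

{"name": "arm_command", "arguments": {
  "plan": [
    [0.038, -0.039, 0.095, 0, 0],
    [0.038, -0.039, 0.095, 0, 0],
    [0.038, -0.039, 0.095, 0, 0],
    [0.038, -0.039, 0.095, 0, 0],
    [0.038, -0.039, 0.095, 0, 0],
    [0.038, -0.039, 0.095, 0, 0],
    [0.038, -0.039, 0.095, 0, 0],
    [0.038, -0.039, 0.095, 0, 0],
    [0.038, -0.039, 0.095, 0, 0],
    [0.038, -0.039, 0.095, 0, 0],
    [0.038, -0.039, 0.095, 0, 0],
    [0, 0, 0, 0, 0]
  ]
}}

```text
clock: 28.3
tool_pos: [0.4639, 0.0261, 0.1264]
ee_rot: [0.706, 0.708, -0.005, -0.004]
contact_force: [-0.5, -0.8, -1.1]
finger_gap: 0.0205
```

{"name": "arm_command", "arguments": {
  "plan": [
    [0, 0, 0, -0.185, 0],
    [0, 0, 0, -0.185, 0],
    [0, 0, 0, 0, 0],
    [0, 0, 0, 0, 0]
  ]
}}

```text
clock: 28.63
tool_pos: [0.4705, 0.0245, 0.1328]
ee_rot: [0.64, 0.768, -0.001, -0.001]
contact_force: [0.9, -0.1, -1.0]
finger_gap: 0.0207
```

Run:
```python
from h import *
go(*ch(-.024,.0),.12,100.6);go(*ch(-.024,.0),.0635,100.6)
```

```text
t28.6 pos [0.4705 0.0245 0.1328] yaw100.4 tilt0.003 F [ 0.9 -0.1 -1. ] gap0.0207 j7 1.63
total [-0.0023  0.0036  0.0425] turn -0.007 | 1 rows of [-0.0023  0.0036  0.0425] turn rows 1 -0.007
t28.6 pos [0.4705 0.0245 0.1328] yaw100.4 tilt0.003 F [ 0.9 -0.1 -1. ] gap0.0207 j7 1.63
total [-0.0023  0.004   0.2309] turn -0.007 | 2 rows of [-0.0012  0.002   0.1154] turn rows 1 -0.007
```

{"name": "arm_command", "arguments": {
  "plan": [
    [-0.002, 0.004, 0.1, -0.007, 0],
    [0, 0, 0.08, 0, 0],
    [0, 0, 0.05, 0, 0],
    [0, 0, 0, 0, 0],
    [0, 0, 0, 0, 0],
    [0, 0.01, 0, 0, 0],
    [0, 0.01, 0, 0, 0],
    [0, 0.01, 0, 0, 0],
    [0, 0, 0, 0, 0],
    [0, 0, 0, 0, 0]
  ],
  "newtons": 40
}}

```text
clock: 29.47
tool_pos: [0.4816, 0.0264, 0.0647]
ee_rot: [0.638, 0.77, -0.0, -0.0]
contact_force: [-1.4, 0.3, 1.2]
finger_gap: 0.0207
```

{"name": "arm_command", "arguments": {
  "plan": [
    [0, 0.006, 0, 0, 0],
    [0, 0.006, 0, 0, 0],
    [0, 0, 0, 0, 0],
    [0, 0, 0, 0, 0]
  ]
}}

```text
clock: 29.8
tool_pos: [0.4848, 0.027, 0.0643]
ee_rot: [0.638, 0.77, -0.001, -0.0]
contact_force: [-1.2, -1.2, 0.2]
finger_gap: 0.0206
```

{"name": "arm_command", "arguments": {
  "plan": [
    [0, 0.006, 0, 0, 0],
    [0, 0, 0, 0, 0],
    [0, 0, 0, 0, 0]
  ]
}}

```text
clock: 30.05
tool_pos: [0.4865, 0.0274, 0.0642]
ee_rot: [0.638, 0.77, -0.001, -0.001]
contact_force: [-1.7, -0.6, -0.4]
finger_gap: 0.0199
```

{"name": "arm_command", "arguments": {
  "plan": [
    [0, 0.006, 0, 0, 0],
    [0, 0, 0, 0, 0],
    [0, 0, 0, 0, 0]
  ]
}}

```text
clock: 30.3
tool_pos: [0.4883, 0.0277, 0.0642]
ee_rot: [0.638, 0.77, -0.001, -0.0]
contact_force: [-2.5, -1.8, -0.4]
finger_gap: 0.0204
```

{"name": "arm_command", "arguments": {
  "plan": [
    [0, 0.005, 0, 0, 0],
    [0, 0, 0, 0, 0],
    [0, 0, 0, 0, 0]
  ]
}}

```text
clock: 30.55
tool_pos: [0.4898, 0.0279, 0.0642]
ee_rot: [0.638, 0.77, -0.001, -0.0]
contact_force: [-2.7, -1.3, 0.1]
finger_gap: 0.0205
```

{"name": "arm_command", "arguments": {
  "plan": [
    [0, 0.005, 0, 0, 0],
    [0, 0, 0, 0, 0],
    [0, 0, 0, 0, 0]
  ]
}}

```text
clock: 30.8
tool_pos: [0.4908, 0.0281, 0.0641]
ee_rot: [0.638, 0.77, -0.001, -0.001]
contact_force: [-4.7, -1.1, 1.5]
finger_gap: 0.0202
```

{"name": "arm_command", "arguments": {
  "plan": [
    [0, 0.005, 0, 0, 0],
    [0, 0, 0, 0, 0],
    [0, 0, 0, 0, 0]
  ]
}}

```text
clock: 31.05
tool_pos: [0.4911, 0.0282, 0.0639]
ee_rot: [0.638, 0.77, -0.002, -0.002]
contact_force: [-10.5, -1.9, 5.4]
finger_gap: 0.0204
```

{"name": "arm_command", "arguments": {
  "plan": [
    [0, -0.01, 0, 0, 0],
    [0, 0, 0, 0, 0],
    [0, 0, 0, 0, 0]
  ]
}}

```text
clock: 31.3
tool_pos: [0.4898, 0.028, 0.0642]
ee_rot: [0.638, 0.77, -0.0, -0.0]
contact_force: [-1.4, -0.8, -2.0]
finger_gap: 0.0209
```

{"name": "arm_command", "arguments": {
  "plan": [
    [0, 0, 0.025, 0, 0],
    [0, 0, 0.025, 0, 0],
    [0, 0, 0, 0, 0],
    [0, 0, 0, 0, 0]
  ]
}}

```text
clock: 31.63
tool_pos: [0.4893, 0.028, 0.0484]
ee_rot: [0.637, 0.77, -0.001, -0.001]
contact_force: [-2.9, -0.8, -1.9]
finger_gap: 0.0204
```

{"name": "arm_command", "arguments": {
  "plan": [
    [0, 0, 0.02, 0, 0],
    [0, 0, 0.02, 0, 0],
    [0, 0, 0, 0, 0],
    [0, 0, 0, 0, 0]
  ]
}}

```text
clock: 31.97
tool_pos: [0.4893, 0.0279, 0.0367]
ee_rot: [0.638, 0.77, -0.001, -0.001]
contact_force: [-2.4, -0.1, -2.3]
finger_gap: 0.0208
```

Run:
```python
from h import *
st()
```

```text
t32.0 pos [0.4893 0.0279 0.0367] yaw100.8 tilt0.003 F [-2.4 -0.1 -2.3] gap0.0208 j7 1.74
```

{"name": "arm_command", "arguments": {
  "plan": [
    [0, 0, 0.007, 0, 0],
    [0, 0, 0, 0, 0],
    [0, 0, 0, 0, 0]
  ]
}}

```text
clock: 32.22
tool_pos: [0.4899, 0.0279, 0.0352]
ee_rot: [0.638, 0.77, -0.001, -0.0]
contact_force: [-2.0, -1.1, -1.6]
finger_gap: 0.0202
```

{"name": "arm_command", "arguments": {
  "plan": [
    [0, 0, 0, 0, 40],
    [0, 0, 0, 0, 40],
    [0, 0, 0, 0, 40],
    [0, 0, 0, 0, 40],
    [0, 0, 0, 0, 40]
  ]
}}

```text
clock: 32.63
tool_pos: [0.4902, 0.0281, 0.0354]
ee_rot: [0.638, 0.77, -0.0, -0.0]
contact_force: [-0.6, 0.2, -0.9]
finger_gap: 0.0343
```

{"name": "arm_command", "arguments": {
  "plan": [
    [0, 0, -0.06, 0, 40],
    [0, 0, -0.1, 0, 40],
    [0, 0, -0.12, 0, 40],
    [0, 0, -0.1, 0, 40],
    [0, 0, 0, 0, 40]
  ]
}}

```text
clock: 33.05
tool_pos: [0.4932, 0.0283, 0.1551]
ee_rot: [0.638, 0.77, 0.003, 0.002]
contact_force: [0.8, 0.6, 1.3]
finger_gap: 0.0348
```

Run:
```python
from h import *
go(.5569,-.2226,.16,69.7)
```

```text
t33.0 pos [0.4932 0.0283 0.1551] yaw100.8 tilt0.008 F [0.8 0.6 1.3] gap0.0348 j7 1.65
total [-0.8611  0.0526 -0.0169] turn 1.084 | 8 rows of [-0.1076  0.0066 -0.0021] turn rows 5 0.217
```

```bash
cat >> h.py <<'E'
def loose(a=None):
    t=img('top') if a is None else a; m=(t.max(2)<95).astype(np.uint8)
    n,l,s,ce=cv2.connectedComponentsWithStats(m)
    for i in range(1,n):
        if 120<s[i,4]<300:
            pts=np.argwhere(l==i)[:,::-1]; w=np.array([ray('top',*q,.0125)[:2] for q in pts]); mu=w.mean(0)
            V=np.linalg.svd(w-mu,full_matrices=False)[2]; v=V[0]*np.sign(V[0][0]); e=(w-mu)@v
            if .055<np.ptp(e)<.08: print('cell?',s[i,4],mu.round(4),'yaw %.1f'%np.degrees(np.arctan2(v[1],v[0])),'len %.4f'%np.ptp(e))
E
python3 - <<'E'
from h import *
loose()
E
```

```text
cell? 153 [ 0.9647 -0.8047] yaw 39.9 len 0.0769
cell? 183 [ 0.557  -0.2225] yaw -19.6 len 0.0679
cell? 211 [ 0.4813 -0.3875] yaw -3.0 len 0.0638
cell? 227 [ 0.4796 -0.4445] yaw -1.3 len 0.0637
cell? 189 [ 0.4351 -0.2846] yaw 6.6 len 0.0641
cell? 177 [ 0.0857 -0.4585] yaw 50.8 len 0.0625
```

{"name": "arm_command", "arguments": {
  "plan": [
    [-0.108, 0.0066, 0, 0, 40],
    [-0.108, 0.0066, 0, 0, 40],
    [-0.108, 0.0066, 0, 0, 40],
    [-0.108, 0.0066, 0, 0, 40],
    [-0.108, 0.0066, 0, 0, 40],
    [-0.108, 0.0066, 0, 0, 40],
    [-0.108, 0.0066, 0, 0, 40],
    [-0.108, 0.0066, 0, 0, 40],
    [0, 0, 0, 0.217, 40],
    [0, 0, 0, 0.217, 40],
    [0, 0, 0, 0.217, 40],
    [0, 0, 0, 0.217, 40]
  ]
}}

```text
clock: 34.1
tool_pos: [0.5535, -0.224, 0.148]
ee_rot: [0.79, 0.613, -0.001, -0.001]
contact_force: [0.7, 0.2, -0.0]
finger_gap: 0.0345
```

{"name": "arm_command", "arguments": {
  "plan": [
    [0, 0, 0, 0.217, 40],
    [0, 0, 0, 0, 40],
    [0, 0, 0, 0, 40]
  ]
}}

```text
clock: 34.35
tool_pos: [0.5537, -0.2235, 0.1484]
ee_rot: [0.82, 0.573, -0.001, -0.001]
contact_force: [0.7, -0.2, 0.3]
finger_gap: 0.0345
```

Run:
```python
from h import *
go(.5565,-.2226,.021,69.7)
a=img('top'); cv2.imwrite('pics/after1.png',cv2.resize(a[155:235,115:335],(800,291),interpolation=cv2.INTER_CUBIC)[:,:,::-1])
```

```text
t34.4 pos [ 0.5537 -0.2235  0.1484] yaw69.9 tilt0.003 F [ 0.7 -0.2  0.3] gap0.0345 j7 1.75
total [0.0065 0.0087 0.4246] turn 0.007 | 4 rows of [0.0016 0.0022 0.1061] turn rows 1 0.007
```

View pics/after1.png

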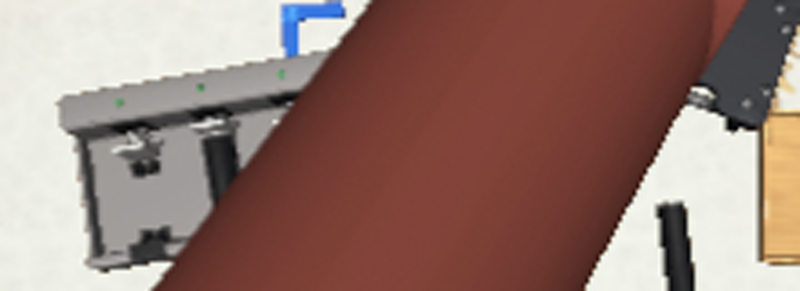

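{"name": "arm_command", "arguments": {
  "plan": [
    [0.006, 0.007, 0.1, 0.007, 40],
    [0, 0, 0.1, 0, 40],
    [0, 0, 0.1, 0, 40],
    [0, 0, 0.08, 0, 40],
    [0, 0, 0.045, 0, 40],
    [0, 0, 0, 0, 40],
    [0, 0, 0, 0, 40],
    [0, 0, 0, 0, 40],
    [0, 0, 0, 0, 40]
  ]
}}

```text
clock: 35.15
tool_pos: [0.5571, -0.223, 0.0227]
ee_rot: [0.821, 0.57, -0.0, 0.0]
contact_force: [0.4, 0.5, 0.5]
finger_gap: 0.035
```

{"name": "arm_command", "arguments": {
  "plan": [
    [0, 0, 0, 0, 0],
    [0, 0, 0, 0, 0],
    [0, 0, 0, 0, 0],
    [0, 0, 0, 0, 0],
    [0, 0, 0, 0, 0],
    [0, 0, 0, 0, 0],
    [0, 0, 0, 0, 0]
  ],
  "newtons": 30
}}

```text
clock: 35.73
tool_pos: [0.5567, -0.2226, 0.0221]
ee_rot: [0.822, 0.57, -0.0, -0.0]
contact_force: [-0.3, 1.4, 4.8]
finger_gap: 0.0206
```

{"name": "arm_command", "arguments": {
  "plan": [
    [0, 0, -0.05, 0, 0],
    [0, 0, -0.1, 0, 0],
    [0, 0, -0.1, 0, 0],
    [0, 0, -0.1, 0, 0],
    [0, 0, 0, 0, 0],
    [0, 0, 0, 0, 0]
  ]
}}

```text
clock: 36.23
tool_pos: [0.5575, -0.2231, 0.1281]
ee_rot: [0.822, 0.57, 0.001, 0.001]
contact_force: [0.6, 0.6, -1.8]
finger_gap: 0.0205
```

Run:
```python
from h import *
go(.60,-.10,.45,90)
```

```text
t36.2 pos [ 0.5575 -0.2231  0.1281] yaw69.5 tilt0.002 F [ 0.6  0.6 -1.8] gap0.0205 j7 1.75
total [ 0.4339 -0.0089 -1.0731] turn -0.716 | 10 rows of [ 0.0434 -0.0009 -0.1073] turn rows 3 -0.239
```

{"name": "arm_command", "arguments": {
  "plan": [
    [0.043, -0.001, -0.107, 0, 0],
    [0.043, -0.001, -0.107, 0, 0],
    [0.043, -0.001, -0.107, 0, 0],
    [0.043, -0.001, -0.107, 0, 0],
    [0.043, -0.001, -0.107, 0, 0],
    [0.043, -0.001, -0.107, 0, 0],
    [0.043, -0.001, -0.107, 0, 0],
    [0.043, -0.001, -0.107, 0, 0],
    [0.043, -0.001, -0.107, 0, 0],
    [0.043, -0.001, -0.107, -0.239, 0],
    [0, 0, 0, -0.239, 0],
    [0, 0, 0, -0.239, 0]
  ]
}}

```text
clock: 37.23
tool_pos: [0.6005, -0.0996, 0.4475]
ee_rot: [0.704, 0.71, -0.001, -0.0]
contact_force: [0.2, -0.5, -1.3]
finger_gap: 0.0203
```

{"name": "arm_command", "arguments": {
  "plan": [
    [0, 0, 0, 0, 0],
    [0, 0, 0, 0, 0]
  ]
}}

```text
clock: 37.4
tool_pos: [0.5993, -0.1006, 0.446]
ee_rot: [0.708, 0.706, -0.001, -0.001]
contact_force: [0.1, 1.2, -1.2]
finger_gap: 0.0205
```

```bash
cat >> h.py <<'E'
def face():
    s=bot.observe(); a=img('top'); u,v=map(int,proj('top',np.array(s['tool_pos'])-[.035,0,.012])); np.save('face%.0f.npy'%s['clock'],a)
    print(u,v);print(a.mean(2).astype(int)[v-9:v+9,u-11:u+11])
E
python3 - <<'E'
from h import *
face(); go(*ch(-.024,.054),.13,100.6)
E
```

```text
208 116
[[135 156 190 151 127  73  13  14  15  14  13  15  15  15  15  14  13  13
   13  31 170 173]
 [122 156 195 193 145  69  14  13  16  15  16  16  14  16  15  14  14  13
   13  31 170 194]
 [140 149 199 193 165  88  13  14  15  14  14  15  15  15  15  14  13  13
   14  32 185 202]
 [153 140 183 184 184 107  13  12  15  15  13  17  17  15  14  13  13  14
   11  31 160 177]
 [157 169 208 224 226 133  14  13  15  14  15  15  14  15  12  14  13  14
   11  31 139 171]
 [138 160 178 214 227 136  12  38  45  58  66  64  64  64  52  34  18  12
   12  50 136 173]
 [159 150 165 187 208 127  65  75  76  74  75  75  78  79  77  75  74  61
   37  54 130 157]
 [166 154 161 172 184 119  72  69  69  67  68  69  69  69  69  69  71  71
   68 121 136 145]
 [166 163 200 189 167 106  67  67  67  69  75  78  78  77  71  68  67  67
   68 130 146 155]
 [165 158 201 221 213 129  67  67  66  74  77  82  79  78  75  69  67  67
   67 136 167 176]
 [142 139 153 215 227 222 221 137  67  69  69  70  69  70  69  68  67  67
   66 149 174 179]
 [155 143 147 213 201 189 163 145 204 223 187 108  65  65  65 143 166 147
  145 145 136 169]
 [147 135 144 160 157 153 144 146 215 230 215 191 196 159 129 140 169 144
  148 139 124 110]
 [131 145 152 152 132 130 131 205 228 230 230 216 211 170 146 150 155 130
  146 152 113 131]
 [121 148 161 131 133 126 143 198 227 219 181 161 180 155 135 136 148  99
  136 170 155 119]
 [156 150 144 138 126 134 210 229 223 198 172 160 155 142 151 149 143 145
  143 138 105 101]
 [196 147 126 121 136 210 209 183 177 165 170 194 201 196 183 175 159 153
  136 119 104 119]
 [228 198 140 163 217 231 186 161 167 161 180 199 202 202 169 134 117 105
  141 167 152 207]]
t37.5 pos [ 0.5993 -0.1007  0.4461] yaw89.8 tilt0.003 F [ 0.7  0.3 -0.6] gap0.0205 j7 1.79
total [ 0.5911 -0.4572  1.0553] turn -0.378 | 11 rows of [ 0.0537 -0.0416  0.0959] turn rows 2 -0.189
```

{"name": "arm_command", "arguments": {
  "plan": [
    [0.054, -0.0416, 0.095, 0, 0],
    [0.054, -0.0416, 0.095, 0, 0],
    [0.054, -0.0416, 0.095, 0, 0],
    [0.054, -0.0416, 0.095, 0, 0],
    [0.054, -0.0416, 0.095, 0, 0],
    [0.054, -0.0416, 0.095, 0, 0],
    [0.054, -0.0416, 0.095, 0, 0],
    [0.054, -0.0416, 0.095, 0, 0],
    [0.054, -0.0416, 0.095, 0, 0],
    [0.054, -0.0416, 0.095, 0, 0],
    [0.054, -0.0416, 0.095, 0, 0],
    [0, 0, 0, -0.189, 0]
  ]
}}

```text
clock: 38.45
tool_pos: [0.4557, 0.0794, 0.1284]
ee_rot: [0.674, 0.739, -0.004, -0.003]
contact_force: [-0.3, 0.1, -0.0]
finger_gap: 0.0206
```

{"name": "arm_command", "arguments": {
  "plan": [
    [0, 0, 0, -0.189, 0],
    [0, 0, 0, 0, 0],
    [0, 0, 0, 0, 0]
  ]
}}

```text
clock: 38.7
tool_pos: [0.4613, 0.077, 0.1339]
ee_rot: [0.639, 0.769, -0.001, -0.001]
contact_force: [0.1, -1.1, -0.7]
finger_gap: 0.0205
```

Run:
```python
from h import *
go(*ch(-.023,.054),.064,100.7)
```

```text
t38.7 pos [0.4613 0.077  0.1339] yaw100.6 tilt0.002 F [ 0.1 -1.1 -0.7] gap0.0205 j7 1.52
total [-1.000e-04  5.000e-03  2.329e-01] turn -0.005 | 2 rows of [-0.      0.0025  0.1165] turn rows 1 -0.005
```

{"name": "arm_command", "arguments": {
  "plan": [
    [0, 0.005, 0.1, 0, 0],
    [0, 0, 0.08, 0, 0],
    [0, 0, 0.05, 0, 0],
    [0, 0, 0, 0, 0],
    [0, 0, 0, 0, 0],
    [0, 0.01, 0, 0, 0],
    [0, 0.01, 0, 0, 0],
    [0, 0.01, 0, 0, 0],
    [0, 0, 0, 0, 0],
    [0, 0, 0, 0, 0]
  ],
  "newtons": 40
}}

```text
clock: 39.53
tool_pos: [0.4721, 0.0793, 0.0656]
ee_rot: [0.637, 0.771, -0.0, -0.0]
contact_force: [-1.7, 0.0, 0.7]
finger_gap: 0.0206
```

{"name": "arm_command", "arguments": {
  "plan": [
    [0, 0.006, 0, 0, 0],
    [0, 0.006, 0, 0, 0],
    [0, 0, 0, 0, 0],
    [0, 0, 0, 0, 0]
  ]
}}

```text
clock: 39.87
tool_pos: [0.4753, 0.0799, 0.0652]
ee_rot: [0.637, 0.771, -0.001, -0.0]
contact_force: [-2.2, -0.9, 0.0]
finger_gap: 0.0202
```

{"name": "arm_command", "arguments": {
  "plan": [
    [0, 0.005, 0, 0, 0],
    [0, 0, 0, 0, 0],
    [0, 0, 0, 0, 0]
  ]
}}

```text
clock: 40.12
tool_pos: [0.4767, 0.0802, 0.0651]
ee_rot: [0.637, 0.771, -0.001, -0.0]
contact_force: [-2.2, -0.7, 0.9]
finger_gap: 0.0203
```

{"name": "arm_command", "arguments": {
  "plan": [
    [0, 0.005, 0, 0, 0],
    [0, 0, 0, 0, 0],
    [0, 0, 0, 0, 0]
  ]
}}

```text
clock: 40.37
tool_pos: [0.4782, 0.0805, 0.0651]
ee_rot: [0.637, 0.771, -0.001, -0.0]
contact_force: [-2.7, -1.0, 0.3]
finger_gap: 0.0205
```

{"name": "arm_command", "arguments": {
  "plan": [
    [0, 0.005, 0, 0, 0],
    [0, 0, 0, 0, 0],
    [0, 0, 0, 0, 0]
  ]
}}

```text
clock: 40.62
tool_pos: [0.4796, 0.0807, 0.0651]
ee_rot: [0.637, 0.771, -0.001, -0.001]
contact_force: [-3.3, -0.8, 1.5]
finger_gap: 0.0203
```

{"name": "arm_command", "arguments": {
  "plan": [
    [0, 0.005, 0, 0, 0],
    [0, 0, 0, 0, 0],
    [0, 0, 0, 0, 0]
  ]
}}

```text
clock: 40.87
tool_pos: [0.4799, 0.0808, 0.0648]
ee_rot: [0.637, 0.771, -0.002, -0.001]
contact_force: [-8.9, -2.4, 3.9]
finger_gap: 0.0202
```

{"name": "arm_command", "arguments": {
  "plan": [
    [0, -0.009, 0, 0, 0],
    [0, 0, 0, 0, 0],
    [0, 0, 0.025, 0, 0],
    [0, 0, 0.025, 0, 0],
    [0, 0, 0.02, 0, 0],
    [0, 0, 0.02, 0, 0],
    [0, 0, 0, 0, 0],
    [0, 0, 0, 0, 0],
    [0, 0, 0, 0, 0]
  ]
}}

```text
clock: 41.62
tool_pos: [0.4783, 0.0804, 0.0379]
ee_rot: [0.637, 0.771, -0.001, -0.001]
contact_force: [-2.4, -0.2, -2.0]
finger_gap: 0.0205
```

{"name": "arm_command", "arguments": {
  "plan": [
    [0, 0, 0.006, 0, 0],
    [0, 0, 0, 0, 0],
    [0, 0, 0, 0, 0]
  ]
}}

```text
clock: 41.87
tool_pos: [0.4787, 0.0805, 0.0366]
ee_rot: [0.637, 0.771, -0.0, -0.0]
contact_force: [-3.2, -0.8, -0.6]
finger_gap: 0.0203
```

{"name": "arm_command", "arguments": {
  "plan": [
    [0, 0, 0.004, 0, 0],
    [0, 0, 0, 0, 0],
    [0, 0, 0, 0, 0],
    [0, 0, 0, 0, 40],
    [0, 0, 0, 0, 40],
    [0, 0, 0, 0, 40],
    [0, 0, 0, 0, 40],
    [0, 0, 0, 0, 40]
  ]
}}

```text
clock: 42.53
tool_pos: [0.4788, 0.0806, 0.0353]
ee_rot: [0.637, 0.771, -0.0, -0.0]
contact_force: [-0.8, -0.3, 0.6]
finger_gap: 0.0342
```

{"name": "arm_command", "arguments": {
  "plan": [
    [0, 0, -0.06, 0, 40],
    [0, 0, -0.1, 0, 40],
    [0, 0, -0.12, 0, 40],
    [0, 0, -0.1, 0, 40],
    [0, 0, 0, 0, 40],
    [0, 0, 0, 0, 40]
  ]
}}

```text
clock: 43.03
tool_pos: [0.4799, 0.081, 0.151]
ee_rot: [0.637, 0.771, 0.001, 0.0]
contact_force: [0.2, 0.3, -1.1]
finger_gap: 0.0351
```

Run:
```python
from h import *
loose()
go(.4351,-.2846,.14,96.6)
```

```text
cell? 166 [ 0.9647 -0.8061] yaw 42.2 len 0.0785
cell? 127 [ 0.9016 -0.0408] yaw 15.2 len 0.0657
cell? 215 [ 0.4819 -0.3876] yaw -2.8 len 0.0641
cell? 230 [ 0.4797 -0.4446] yaw -1.9 len 0.0663
cell? 192 [ 0.435  -0.2847] yaw 6.5 len 0.0640
t43.1 pos [0.4789 0.0808 0.1495] yaw100.9 tilt0.001 F [ 0.3 -0.6  0.1] gap0.0345 j7 1.54
total [-1.1685 -0.3731  0.0311] turn 0.149 | 11 rows of [-0.1062 -0.0339  0.0028] turn rows 1 0.149
```

{"name": "arm_command", "arguments": {
  "plan": [
    [-0.106, -0.034, 0, 0, 40],
    [-0.106, -0.034, 0, 0, 40],
    [-0.106, -0.034, 0, 0, 40],
    [-0.106, -0.034, 0, 0, 40],
    [-0.106, -0.034, 0, 0, 40],
    [-0.106, -0.034, 0, 0, 40],
    [-0.106, -0.034, 0, 0, 40],
    [-0.106, -0.034, 0, 0, 40],
    [-0.106, -0.034, 0, 0, 40],
    [-0.106, -0.034, 0, 0, 40],
    [-0.106, -0.034, 0, 0.149, 40],
    [0, 0, 0, 0, 40]
  ]
}}

```text
clock: 44.08
tool_pos: [0.4316, -0.2903, 0.1486]
ee_rot: [0.669, 0.743, -0.002, 0.0]
contact_force: [-0.2, 0.7, -0.3]
finger_gap: 0.0344
```

{"name": "arm_command", "arguments": {
  "plan": [
    [0, 0, 0, 0, 40],
    [0, 0, 0, 0, 40]
  ]
}}

```text
clock: 44.25
tool_pos: [0.4338, -0.2836, 0.1482]
ee_rot: [0.665, 0.747, -0.001, -0.001]
contact_force: [0.4, 0.1, 0.4]
finger_gap: 0.0345
```

Run:
```python
from h import *
go(.435,-.2847,.022,96.5)
```

```text
t44.2 pos [ 0.4338 -0.2836  0.1482] yaw96.6 tilt0.004 F [0.4 0.1 0.4] gap0.0345 j7 2.32
total [-0.0045  0.0049  0.4207] turn 0.004 | 4 rows of [-0.0011  0.0012  0.1052] turn rows 1 0.004
```

{"name": "arm_command", "arguments": {
  "plan": [
    [-0.004, 0.003, 0.1, 0.004, 40],
    [0, 0, 0.1, 0, 40],
    [0, 0, 0.1, 0, 40],
    [0, 0, 0.08, 0, 40],
    [0, 0, 0.041, 0, 40],
    [0, 0, 0, 0, 40],
    [0, 0, 0, 0, 40],
    [0, 0, 0, 0, 40],
    [0, 0, 0, 0, 40]
  ]
}}

```text
clock: 45.0
tool_pos: [0.4364, -0.2855, 0.0245]
ee_rot: [0.666, 0.746, 0.0, 0.001]
contact_force: [0.3, 0.1, 0.8]
finger_gap: 0.0349
```

{"name": "arm_command", "arguments": {
  "plan": [
    [0, 0, 0, 0, 0],
    [0, 0, 0, 0, 0],
    [0, 0, 0, 0, 0],
    [0, 0, 0, 0, 0],
    [0, 0, 0, 0, 0],
    [0, 0, 0, 0, 0],
    [0, 0, 0, 0, 0]
  ],
  "newtons": 30
}}

```text
clock: 45.58
tool_pos: [0.4356, -0.2852, 0.0235]
ee_rot: [0.666, 0.746, -0.0, -0.0]
contact_force: [0.4, 0.8, 6.3]
finger_gap: 0.0203
```

{"name": "arm_command", "arguments": {
  "plan": [
    [0, 0, -0.05, 0, 0],
    [0, 0, -0.1, 0, 0],
    [0, 0, -0.1, 0, 0],
    [0, 0, -0.1, 0, 0],
    [0, 0, 0, 0, 0],
    [0, 0, 0, 0, 0]
  ]
}}

```text
clock: 46.08
tool_pos: [0.4364, -0.2855, 0.1293]
ee_rot: [0.666, 0.746, 0.0, 0.001]
contact_force: [0.3, -0.0, -0.6]
finger_gap: 0.0207
```

Run:
```python
from h import *
go(.60,-.10,.45,90)
```

```text
t46.1 pos [ 0.4364 -0.2855  0.1293] yaw96.5 tilt0.002 F [ 0.3 -0.  -0.6] gap0.0207 j7 2.36
total [ 0.5517  0.6139 -1.0681] turn 0.227 | 12 rows of [ 0.046   0.0512 -0.089 ] turn rows 1 0.227
```

{"name": "arm_command", "arguments": {
  "plan": [
    [0.046, 0.051, -0.089, 0, 0],
    [0.046, 0.051, -0.089, 0, 0],
    [0.046, 0.051, -0.089, 0, 0],
    [0.046, 0.051, -0.089, 0, 0],
    [0.046, 0.051, -0.089, 0, 0],
    [0.046, 0.051, -0.089, 0, 0],
    [0.046, 0.051, -0.089, 0, 0],
    [0.046, 0.051, -0.089, 0, 0],
    [0.046, 0.051, -0.089, 0, 0],
    [0.046, 0.051, -0.089, 0, 0],
    [0.046, 0.051, -0.089, 0, 0],
    [0.046, 0.051, -0.089, 0.227, 0]
  ]
}}

```text
clock: 47.08
tool_pos: [0.6001, -0.0986, 0.4477]
ee_rot: [0.706, 0.708, -0.001, -0.001]
contact_force: [0.4, -0.7, 0.2]
finger_gap: 0.0205
```

{"name": "arm_command", "arguments": {
  "plan": [
    [0, 0, 0, 0, 0],
    [0, 0, 0, 0, 0],
    [0, 0, 0, 0, 0]
  ]
}}

```text
clock: 47.33
tool_pos: [0.5994, -0.1002, 0.4462]
ee_rot: [0.707, 0.707, -0.002, -0.001]
contact_force: [-0.6, -0.0, -1.5]
finger_gap: 0.0208
```

Run:
```python
from h import *
face(); go(*ch(-.025,-.054),.13,100.6)
```

```text
208 116
[[131 151 185 146 123  70  13  13  14  13  14  15  13  15  13  14  12  13
   12  50 167 168]
 [118 151 189 187 141  67  13  12  13  14  14  14  15  15  14  12  13  13
   11  50 168 188]
 [136 145 193 188 160  86  13  12  13  14  14  15  13  14  14  12  13  13
   12  50 181 196]
 [148 137 177 179 178 103  12  13  13  14  15  16  14  13  14  14  13  11
   11  51 158 171]
 [152 164 202 219 221 129  12  14  13  14  14  15  15  12  12  13  11  13
   12  50 137 166]
 [134 155 173 209 223 131  13  12  24  41  48  49  48  36  30  18  12  10
   11  50 131 167]
 [154 145 160 181 203 123  53  68  75  77  79  80  79  78  76  73  61  37
   16 125 144 152]
 [161 149 156 166 178 117  69  71  68  68  68  69  67  68  69  70  70  69
   55 122 135 141]
 [161 158 194 183 162 103  65  65  65  64  69  71  70  68  66  65  65  65
   65 126 141 151]
 [160 153 196 216 208 125  64  64  65  71  77  80  81  78  74  68  65  64
   64 132 162 171]
 [137 134 149 210 222 217 132  64  64  66  68  66  67  67  68  64  65  65
   64 145 168 173]
 [150 139 142 208 194 183 143 135 198 133  64  64  65  66  65  64  64 119
  141 140 132 164]
 [143 132 139 155 152 148 140 142 209 220 201 184 190 155 125 129 155 135
  144 135 121 107]
 [126 140 147 147 127 127 127 199 224 226 225 211 205 164 141 145 150 126
  142 148 110 128]
 [117 143 157 127 128 123 139 192 222 214 176 156 175 150 131 132 144  96
  131 165 151 115]
 [152 146 139 134 121 131 203 224 219 192 167 155 150 137 147 144 138 141
  139 134 101  97]
 [190 143 122 117 132 203 204 178 172 160 165 189 196 191 177 170 154 149
  132 115 101 115]
 [223 192 135 158 212 226 181 156 162 156 174 193 197 197 164 130 114 103
  136 162 147 201]]
t47.4 pos [ 0.599  -0.1006  0.4463] yaw90.0 tilt0.004 F [0.3 0.1 0.2] gap0.0203 j7 1.82
total [ 0.2378 -0.3906  1.0559] turn -0.371 | 10 rows of [ 0.0238 -0.0391  0.1056] turn rows 2 -0.186
```

{"name": "arm_command", "arguments": {
  "plan": [
    [0, 0, 0, -0.245, 0],
    [0, 0, 0, -0.245, 0],
    [0, 0, 0, -0.245, 0],
    [0, 0, 0, -0.245, 0],
    [0, 0, 0, -0.245, 0],
    [0, 0, 0, -0.245, 0],
    [0, 0, 0, -0.245, 0],
    [0, 0, 0, -0.245, 0],
    [0, 0, 0, -0.245, 0],
    [0, 0, 0, -0.245, 0],
    [0, 0, 0, -0.245, 0],
    [0, 0, 0, -0.245, 0]
  ]
}}

```text
clock: 48.38
tool_pos: [0.6026, -0.1011, 0.4251]
ee_rot: [0.271, 0.962, -0.01, -0.023]
contact_force: [0.2, 0.0, -1.3]
finger_gap: 0.0205
```

{"name": "arm_command", "arguments": {
  "plan": [
    [0, 0, 0, -0.245, 0],
    [0, 0, 0, -0.245, 0],
    [0, 0, 0, -0.245, 0],
    [0, 0, 0, -0.245, 0],
    [0, 0, 0, -0.245, 0],
    [0, 0, 0, -0.245, 0],
    [0, 0, 0, -0.245, 0],
    [0, 0, 0, -0.245, 0],
    [0, 0, 0, -0.245, 0],
    [0, 0, 0, -0.245, 0],
    [0, 0, 0, -0.245, 0],
    [0, 0, 0, -0.245, 0]
  ]
}}

```text
clock: 49.38
tool_pos: [0.6094, 0.0844, 0.3511]
ee_rot: [-0.074, 0.992, -0.045, -0.095]
contact_force: [-0.1, 0.3, 0.2]
finger_gap: 0.0208
```

{"name": "arm_command", "arguments": {
  "plan": [
    [0, 0, 0, -0.245, 0],
    [0, 0, 0, -0.16, 0],
    [0, 0, 0, 0, 0],
    [0, 0, 0, 0, 0]
  ]
}}

```text
clock: 49.72
tool_pos: [0.5957, 0.139, 0.336]
ee_rot: [-0.125, 0.985, -0.051, -0.106]
contact_force: [0.3, -1.4, -1.0]
finger_gap: 0.0208
```

Run:
```python
from h import *
face(); go(*ch(-.025,-.054),.13,100.6)
```

```text
75 139
[[69 68 68 68 68 67 67 66 66 66 65 65 64 63 63 62 62 62 61 60 59 59]
 [70 68 69 68 68 67 66 66 66 66 66 65 65 64 63 63 62 62 62 61 60 59]
 [69 69 69 69 69 69 67 67 67 66 65 65 65 65 65 63 63 62 62 61 61 60]
 [70 69 69 69 68 68 68 67 67 67 66 66 65 65 64 64 63 63 62 62 61 61]
 [70 70 69 69 69 68 69 68 67 68 67 66 65 65 65 65 64 63 62 62 62 62]
 [71 70 70 69 69 69 69 69 68 67 67 66 66 65 65 65 64 64 63 62 62 61]
 [71 70 70 70 69 69 69 69 68 68 67 67 66 66 65 65 65 64 64 63 62 62]
 [72 71 70 69 70 70 69 69 69 68 68 67 67 67 66 65 65 66 65 64 63 62]
 [72 71 71 71 70 70 70 70 69 69 68 68 67 67 67 66 66 65 66 64 64 63]
 [72 72 71 71 71 71 70 70 70 69 69 68 68 67 67 67 66 66 65 65 63 63]
 [72 72 72 71 71 70 70 70 69 69 69 68 68 68 67 67 66 66 66 65 65 65]
 [73 72 72 71 71 71 71 70 69 70 69 69 69 68 68 67 66 67 66 66 65 65]
 [73 73 72 72 72 71 71 71 70 70 70 69 69 69 68 67 67 67 67 66 66 65]
 [74 73 73 73 72 71 71 70 70 71 70 70 69 69 69 68 68 67 67 67 66 65]
 [74 74 73 74 72 72 72 71 71 71 70 70 69 69 68 69 69 67 67 67 67 66]
 [74 74 74 73 73 73 72 72 72 71 70 70 70 70 69 69 69 68 68 67 67 67]
 [75 75 74 75 74 72 72 72 72 72 71 70 70 70 69 69 69 69 68 68 66 66]
 [75 75 74 73 74 73 73 72 73 72 71 70 70 70 69 70 69 69 68 67 67 66]]
t49.8 pos [0.5964 0.1376 0.3366] yaw-166.2 tilt0.235 F [ 0.9  0.3 -0.8] gap0.0207 j7 2.65
total [ 0.3433 -0.3869  0.8155] turn 3.252 | 9 rows of [ 0.0381 -0.043   0.0906] turn rows 14 0.232
```

{"name": "arm_command", "arguments": {
  "plan": [
    [0, 0, 0, 0.245, 0],
    [0, 0, 0, 0.245, 0],
    [0, 0, 0, 0.245, 0],
    [0, 0, 0, 0.245, 0],
    [0, 0, 0, 0.245, 0],
    [0, 0, 0, 0.245, 0]
  ]
}}

```text
clock: 50.27
tool_pos: [0.5972, 0.1358, 0.3374]
ee_rot: [0.244, 0.963, -0.085, -0.08]
contact_force: [-0.1, 0.1, -0.3]
finger_gap: 0.0202
```

Run:
```python
from h import *
go(.6,-.1,.45,100.6); print(np.round(bot.observe()['joint_pos'],2))
```

```text
t50.3 pos [0.5972 0.1358 0.3374] yaw150.9 tilt0.233 F [-0.1  0.1 -0.3] gap0.0202 j7 1.98
total [-0.3457 -0.7531 -0.2687] turn 1.756 | 8 rows of [-0.0432 -0.0941 -0.0336] turn rows 8 0.22
[ 0.34  0.63 -1.15  1.16  0.54  1.91  1.98]
```

```bash
cat >> h.py <<'E'
def tl():
    s=bot.observe();R=Rn.from_quat(s['ee_rot']).as_matrix();p=s['tool_pos'];az=np.arctan2(p[1],p[0]);c,q=np.cos(az),np.sin(az);z=R[:,2]
    print('t%.1f'%s['clock'],'az%.1f r%.3f z%.3f'%(np.degrees(az),np.hypot(*p[:2]),p[2]),'toolz world',z.round(3),'rad %.3f tan %.3f'%(c*z[0]+q*z[1],-q*z[0]+c*z[1]),'yaw%.1f'%np.degrees(np.arctan2(R[1,0],R[0,0])),'j',np.round(s['joint_pos'],2),'gap%.4f'%s['finger_gap'])
E
python3 - <<'E'
from h import *
tl()
E
```

```text
t50.3 az12.8 r0.612 z0.337 toolz world [-0.195 -0.125 -0.973] rad -0.218 tan -0.079 yaw150.9 j [ 0.34  0.63 -1.15  1.16  0.54  1.91  1.98] gap0.0202
```

{"name": "arm_command", "arguments": {
  "plan": [
    [0, 0, 0, 0.24, 0],
    [0, 0, 0, 0.24, 0],
    [0, 0, 0, 0.24, 0],
    [0, 0, 0, 0.24, 0],
    [0, 0, 0, 0.24, 0],
    [0, 0, 0, 0.24, 0],
    [0, 0, 0, 0.24, 0],
    [0, 0, 0, 0.24, 0],
    [0, 0, 0, 0, 0],
    [0, 0, 0, 0, 0]
  ]
}}

```text
clock: 51.1
tool_pos: [0.597, 0.1365, 0.3375]
ee_rot: [0.657, 0.745, -0.112, -0.032]
contact_force: [-0.8, -0.7, -0.8]
finger_gap: 0.0203
```

Run:
```python
from h import *
tl();go(.75,0,.40)
```

```text
t51.1 az12.9 r0.612 z0.338 toolz world [-0.195 -0.125 -0.973] rad -0.218 tan -0.079 yaw97.8 j [ 0.25  0.55 -0.95  1.17  0.44  1.86  1.1 ] gap0.0203
t51.1 pos [0.597  0.1365 0.3375] yaw97.8 tilt0.233 F [-0.8 -0.7 -0.8] gap0.0203 j7 1.10
total [-0.538   0.4011 -0.2449] turn 0 | 6 rows of [-0.0897  0.0668 -0.0408] turn rows 0 0.0
```

{"name": "arm_command", "arguments": {
  "plan": [
    [-0.09, 0.067, -0.041, 0, 0],
    [-0.09, 0.067, -0.041, 0, 0],
    [-0.09, 0.067, -0.041, 0, 0],
    [-0.09, 0.067, -0.041, 0, 0],
    [-0.09, 0.067, -0.041, 0, 0],
    [-0.09, 0.067, -0.041, 0, 0],
    [0, 0, 0, 0, 0]
  ]
}}

```text
clock: 51.68
tool_pos: [0.7328, 0.0082, 0.3827]
ee_rot: [0.661, 0.74, -0.119, -0.039]
contact_force: [-0.2, -0.8, -2.2]
finger_gap: 0.0206
```

Run:
```python
from h import *
tl();go(.8,0,.40)
```

```text
t51.7 az0.6 r0.733 z0.383 toolz world [-0.216 -0.124 -0.969] rad -0.217 tan -0.121 yaw97.1 j [ 0.08  0.77 -0.58  0.6   0.48  2.09  1.46] gap0.0206
t51.7 pos [0.7328 0.0082 0.3827] yaw97.1 tilt0.251 F [-0.2 -0.8 -2.2] gap0.0206 j7 1.46
total [-0.0601  0.201  -0.1009] turn 0 | 2 rows of [-0.03    0.1005 -0.0504] turn rows 0 0.0
```

{"name": "arm_command", "arguments": {
  "plan": [
    [-0.03, 0.1, -0.05, 0, 0],
    [-0.03, 0.1, -0.05, 0, 0],
    [-0.03, 0.1, -0.05, 0, 0],
    [-0.03, 0.1, -0.05, 0, 0]
  ]
}}

```text
clock: 52.02
tool_pos: [0.7492, -0.0042, 0.3533]
ee_rot: [0.665, 0.732, -0.127, -0.073]
contact_force: [0.1, 0.2, -1.7]
finger_gap: 0.0204
```

Run:
```python
from h import *
tl()
```

```text
t52.0 az-0.3 r0.749 z0.353 toolz world [-0.276 -0.088 -0.957] rad -0.276 tan -0.090 yaw96.0 j [-0.1   0.83  0.06  0.51  0.04  2.09  1.62] gap0.0204
```

Run:
```python
from h import *
go(.749,-.004,.473)
```

```text
t52.0 pos [ 0.7492 -0.0042  0.3533] yaw96.0 tilt0.294 F [ 0.1  0.2 -1.7] gap0.0204 j7 1.62
total [-0.0239 -0.1137 -0.3816] turn 0 | 4 rows of [-0.006  -0.0284 -0.0954] turn rows 0 0.0
```

{"name": "arm_command", "arguments": {
  "plan": [
    [0.02, -0.028, -0.096, 0, 0],
    [0.02, -0.028, -0.096, 0, 0],
    [0.02, -0.028, -0.096, 0, 0],
    [0.02, -0.028, -0.096, 0, 0]
  ]
}}

```text
clock: 52.35
tool_pos: [0.7123, 0.0199, 0.4216]
ee_rot: [0.667, 0.735, -0.111, -0.052]
contact_force: [0.5, -0.1, 0.0]
finger_gap: 0.0206
```

Run:
```python
from h import *
tl()
```

```text
t52.4 az1.6 r0.713 z0.422 toolz world [-0.225 -0.094 -0.97 ] rad -0.227 tan -0.088 yaw96.0 j [-0.25  0.71  0.37  0.6  -0.15  2.09  1.67] gap0.0206
```

{"name": "arm_command", "arguments": {
  "plan": [
    [0, -0.025, -0.1, 0, 0],
    [0, -0.025, -0.1, 0, 0],
    [0, -0.025, -0.1, 0, 0],
    [0, -0.025, -0.1, 0, 0],
    [0, -0.025, -0.1, 0, 0]
  ]
}}

```text
clock: 52.77
tool_pos: [0.6596, 0.0252, 0.5105]
ee_rot: [0.667, 0.741, -0.078, -0.017]
contact_force: [0.2, 1.0, 0.3]
finger_gap: 0.0209
```

Run:
```python
from h import *
tl()
```

```text
t52.8 az2.2 r0.660 z0.511 toolz world [-0.128 -0.093 -0.987] rad -0.132 tan -0.088 yaw96.3 j [-0.33  0.54  0.43  0.68 -0.13  2.09  1.68] gap0.0209
```

{"name": "arm_command", "arguments": {
  "plan": [
    [0, -0.015, -0.1, 0, 0],
    [0, -0.015, -0.1, 0, 0],
    [0, -0.015, -0.1, 0, 0],
    [0, -0.015, -0.1, 0, 0],
    [0, -0.015, -0.1, 0, 0]
  ]
}}

```text
clock: 53.18
tool_pos: [0.6144, 0.03, 0.5842]
ee_rot: [0.667, 0.744, -0.043, 0.023]
contact_force: [-0.3, 1.0, -0.1]
finger_gap: 0.0203
```

Run:
```python
from h import *
tl()
```

```text
t53.2 az2.8 r0.615 z0.584 toolz world [-0.023 -0.094 -0.995] rad -0.028 tan -0.093 yaw96.4 j [-0.44  0.4   0.54  0.71 -0.12  2.09  1.68] gap0.0203
```

Run:
```python
from h import *
go(.40,.42,.45)
```

```text
t53.2 pos [0.6144 0.03   0.5842] yaw96.4 tilt0.097 F [-0.3  1.  -0.1] gap0.0203 j7 1.68
total [ 1.4063 -0.5554  0.339 ] turn 0 | 13 rows of [ 0.1082 -0.0427  0.0261] turn rows 0 0.0
```

{"name": "arm_command", "arguments": {
  "plan": [
    [0.108, -0.043, 0.04, 0, 0],
    [0.108, -0.043, 0.04, 0, 0],
    [0.108, -0.043, 0.03, 0, 0],
    [0.108, -0.043, 0.03, 0, 0],
    [0.108, -0.043, 0.03, 0, 0],
    [0.108, -0.043, 0.03, 0, 0],
    [0.108, -0.043, 0.03, 0, 0],
    [0.108, -0.043, 0.03, 0, 0],
    [0.108, -0.043, 0.03, 0, 0],
    [0.108, -0.043, 0.03, 0, 0],
    [0.108, -0.043, 0.02, 0, 0],
    [0.108, -0.043, 0.02, 0, 0]
  ]
}}

```text
clock: 54.18
tool_pos: [0.4153, 0.3895, 0.4446]
ee_rot: [0.666, 0.744, -0.044, 0.024]
contact_force: [0.7, -0.5, -0.2]
finger_gap: 0.0204
```

Run:
```python
from h import *
tl();go(.16,.63,.5)
```

```text
t54.2 az43.2 r0.569 z0.445 toolz world [-0.023 -0.097 -0.995] rad -0.083 tan -0.055 yaw96.4 j [-1.09  0.21  0.29  1.23 -0.01  1.8   0.88] gap0.0204
t54.2 pos [0.4153 0.3895 0.4446] yaw96.4 tilt0.100 F [ 0.7 -0.5 -0.2] gap0.0204 j7 0.88
total [ 0.8704 -0.7646 -0.2424] turn 0 | 10 rows of [ 0.087  -0.0765 -0.0242] turn rows 0 0.0
```

{"name": "arm_command", "arguments": {
  "plan": [
    [0.087, -0.0765, -0.024, 0, 0],
    [0.087, -0.0765, -0.024, 0, 0],
    [0.087, -0.0765, -0.024, 0, 0],
    [0.087, -0.0765, -0.024, 0, 0],
    [0.087, -0.0765, -0.024, 0, 0],
    [0.087, -0.0765, -0.024, 0, 0],
    [0.087, -0.0765, -0.024, 0, 0],
    [0.087, -0.0765, -0.024, 0, 0],
    [0.087, -0.0765, -0.024, 0, 0],
    [0.087, -0.0765, -0.024, 0, 0],
    [0, 0, -0.1, 0, 0],
    [0, 0, -0.1, 0, 0]
  ]
}}

```text
clock: 55.18
tool_pos: [0.1603, 0.6325, 0.5415]
ee_rot: [0.665, 0.746, -0.033, 0.018]
contact_force: [-0.1, -0.1, -1.1]
finger_gap: 0.0207
```

Run:
```python
from h import *
tl()
```

```text
t55.2 az75.8 r0.652 z0.541 toolz world [-0.017 -0.074 -0.997] rad -0.076 tan -0.002 yaw96.6 j [-1.51  0.49  0.28  0.66 -0.14  2.09  0.36] gap0.0207
```

{"name": "arm_command", "arguments": {
  "plan": [
    [0, 0, -0.1, 0, 0],
    [0, 0, -0.1, 0, 0],
    [0, 0, -0.1, 0, 0]
  ]
}}

```text
clock: 55.43
tool_pos: [0.1582, 0.6091, 0.5863]
ee_rot: [0.669, 0.744, -0.004, 0.003]
contact_force: [0.0, 0.1, -0.1]
finger_gap: 0.0205
```

Run:
```python
from h import *
tl()
```

```text
t55.4 az75.4 r0.629 z0.586 toolz world [-0.   -0.01 -1.  ] rad -0.009 tan -0.002 yaw96.1 j [-1.54  0.42  0.31  0.66 -0.14  2.09  0.36] gap0.0205
```

{"name": "arm_command", "arguments": {
  "plan": [
    [0, 0, 0.08, 0, 0],
    [0, 0, 0.1, 0, 0],
    [0, 0, 0.1, 0, 0],
    [0, 0, 0.1, 0, 0],
    [0, 0, 0, 0, 0]
  ]
}}

```text
clock: 55.85
tool_pos: [0.1576, 0.6062, 0.4653]
ee_rot: [0.669, 0.744, -0.008, 0.006]
contact_force: [-0.8, 0.3, -2.6]
finger_gap: 0.0207
```

Run:
```python
from h import *
tl();go(*ch(-.028,-.054),.3,100.6)
```

```text
t55.9 az75.4 r0.626 z0.465 toolz world [-0.002 -0.02  -1.   ] rad -0.020 tan -0.003 yaw96.1 j [-1.59  0.3   0.29  1.08 -0.08  1.8   0.35] gap0.0207
t55.9 pos [0.1576 0.6062 0.4653] yaw96.1 tilt0.020 F [-0.8  0.3 -2.6] gap0.0207 j7 0.35
total [-2.21    0.8387  0.5906] turn -0.158 | 21 rows of [-0.1052  0.0399  0.0281] turn rows 1 -0.158
```

Run:
```python
from h import *
tl();go(.48,.30,.36)
```

```text
t55.9 az75.4 r0.626 z0.465 toolz world [-0.002 -0.02  -1.   ] rad -0.020 tan -0.003 yaw96.1 j [-1.59  0.3   0.29  1.08 -0.08  1.8   0.35] gap0.0207
t55.9 pos [0.1576 0.6062 0.4653] yaw96.1 tilt0.020 F [-0.8  0.3 -2.6] gap0.0207 j7 0.35
total [-1.1217  0.9621  0.3688] turn 0 | 13 rows of [-0.0863  0.074   0.0284] turn rows 0 0.0
```

{"name": "arm_command", "arguments": {
  "plan": [
    [-0.093, 0.08, 0.03, 0, 0],
    [-0.093, 0.08, 0.03, 0, 0],
    [-0.093, 0.08, 0.03, 0, 0],
    [-0.093, 0.08, 0.03, 0, 0],
    [-0.093, 0.08, 0.03, 0, 0],
    [-0.093, 0.08, 0.03, 0, 0],
    [-0.093, 0.08, 0.03, 0, 0],
    [-0.093, 0.08, 0.03, 0, 0],
    [-0.093, 0.08, 0.03, 0, 0],
    [-0.093, 0.08, 0.03, 0, 0],
    [-0.093, 0.08, 0.03, 0, 0],
    [-0.093, 0.08, 0.03, 0, 0]
  ]
}}

```text
clock: 56.85
tool_pos: [0.4811, 0.3041, 0.3692]
ee_rot: [0.669, 0.744, -0.002, 0.003]
contact_force: [1.2, 1.0, -1.0]
finger_gap: 0.0206
```

Run:
```python
from h import *
tl();go(*ch(-.028,-.054),.2,100.6)
```

```text
t56.9 az32.3 r0.569 z0.369 toolz world [ 0.002 -0.008 -1.   ] rad -0.002 tan -0.008 yaw96.1 j [-1.15  0.14  0.57  1.47 -0.07  1.56  1.1 ] gap0.0206
t56.9 pos [0.4811 0.3041 0.3692] yaw96.1 tilt0.008 F [ 1.2  1.  -1. ] gap0.0206 j7 1.10
total [-1.1011 -0.1307  0.5724] turn -0.157 | 11 rows of [-0.1001 -0.0119  0.052 ] turn rows 1 -0.157
```

Tilt is recovered (0.008). On to the right bay.

{"name": "arm_command", "arguments": {
  "plan": [
    [-0.1, -0.012, 0.052, 0, 0],
    [-0.1, -0.012, 0.052, 0, 0],
    [-0.1, -0.012, 0.052, 0, 0],
    [-0.1, -0.012, 0.052, 0, 0],
    [-0.1, -0.012, 0.052, 0, 0],
    [-0.1, -0.012, 0.052, 0, 0],
    [-0.1, -0.012, 0.052, 0, 0],
    [-0.1, -0.012, 0.052, 0, 0],
    [-0.1, -0.012, 0.052, 0, 0],
    [-0.1, -0.012, 0.052, 0, 0],
    [-0.1, -0.012, 0.052, -0.157, 0],
    [0, 0, 0, 0, 0]
  ]
}}

```text
clock: 57.85
tool_pos: [0.4745, -0.0347, 0.1985]
ee_rot: [0.639, 0.769, -0.004, 0.003]
contact_force: [-1.0, -0.8, -0.5]
finger_gap: 0.0207
```

{"name": "arm_command", "arguments": {
  "plan": [
    [0, 0, 0, 0, 0],
    [0, 0, 0, 0, 0],
    [0, 0, 0, 0, 0]
  ]
}}

```text
clock: 58.1
tool_pos: [0.4762, -0.0273, 0.1998]
ee_rot: [0.639, 0.769, -0.003, 0.004]
contact_force: [-0.4, 0.1, -0.5]
finger_gap: 0.0206
```

Run:
```python
from h import *
tl();go(*ch(-.024,-.054),.0655,100.8)
a=img('top');
np.set_printoptions(linewidth=200)
cv2.imwrite('pics/r1.png',cv2.resize(a[135:235,120:253],(798,600),interpolation=cv2.INTER_CUBIC)[:,:,::-1])
```

```text
t58.1 az-3.3 r0.477 z0.200 toolz world [ 0.002 -0.009 -1.   ] rad 0.003 tan -0.009 yaw100.6 j [-0.89 -0.04  0.84  1.96  0.04  1.21  1.69] gap0.0206
t58.1 pos [ 0.4762 -0.0273  0.1998] yaw100.6 tilt0.010 F [-0.4  0.1 -0.5] gap0.0206 j7 1.69
total [-0.005   0.0161  0.4477] turn -0.007 | 4 rows of [-0.0012  0.004   0.1119] turn rows 1 -0.007
```

View pics/r1.png

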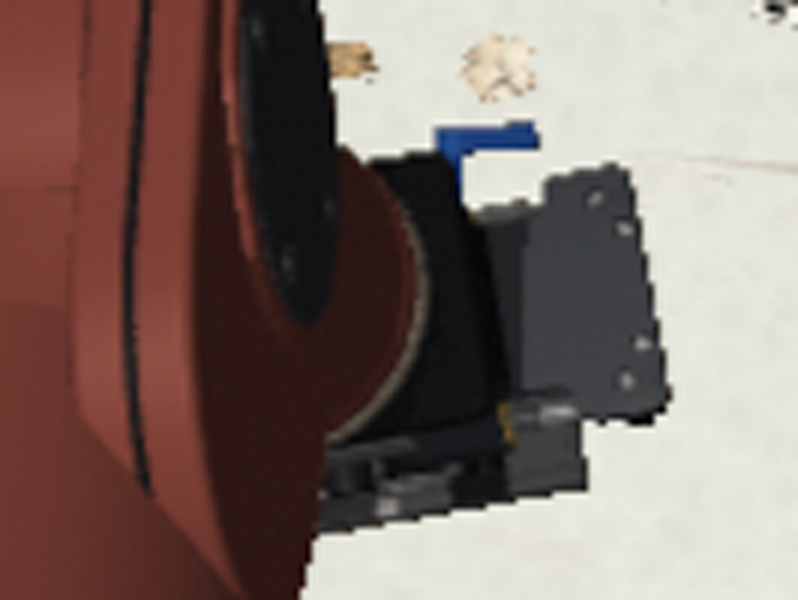

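{"name": "arm_command", "arguments": {
  "plan": [
    [-0.005, 0.015, 0.11, 0, 0],
    [0, 0, 0.11, 0, 0],
    [0, 0, 0.11, 0, 0],
    [0, 0, 0.08, 0, 0],
    [0, 0, 0.037, 0, 0],
    [0, 0, 0, 0, 0],
    [0, 0, 0, 0, 0],
    [0, 0, 0, 0, 0]
  ],
  "newtons": 40
}}

```text
clock: 58.82
tool_pos: [0.4811, -0.0302, 0.0656]
ee_rot: [0.639, 0.769, -0.003, 0.004]
contact_force: [-0.1, -0.1, -0.7]
finger_gap: 0.0205
```

{"name": "arm_command", "arguments": {
  "plan": [
    [0, 0.01, 0, 0, 0],
    [0, 0.01, 0, 0, 0],
    [0, 0.01, 0, 0, 0],
    [0, 0.006, 0, 0, 0],
    [0, 0, 0, 0, 0],
    [0, 0, 0, 0, 0]
  ]
}}

```text
clock: 59.32
tool_pos: [0.4906, -0.0286, 0.0642]
ee_rot: [0.639, 0.769, -0.004, 0.003]
contact_force: [-1.1, 0.6, 0.3]
finger_gap: 0.0205
```

{"name": "arm_command", "arguments": {
  "plan": [
    [0, 0.006, 0, 0, 0],
    [0, 0, 0, 0, 0],
    [0, 0, 0, 0, 0]
  ]
}}

```text
clock: 59.57
tool_pos: [0.4923, -0.0283, 0.0641]
ee_rot: [0.639, 0.769, -0.004, 0.003]
contact_force: [-1.8, -0.4, 0.6]
finger_gap: 0.02
```

{"name": "arm_command", "arguments": {
  "plan": [
    [0, 0.005, 0, 0, 0],
    [0, 0, 0, 0, 0],
    [0, 0, 0, 0, 0]
  ]
}}

```text
clock: 59.82
tool_pos: [0.4939, -0.028, 0.0641]
ee_rot: [0.639, 0.769, -0.004, 0.003]
contact_force: [-1.1, -0.9, 0.6]
finger_gap: 0.0203
```

{"name": "arm_command", "arguments": {
  "plan": [
    [0.004, 0.006, 0, 0, 0],
    [0, 0, 0, 0, 0],
    [0, 0, 0, 0, 0]
  ]
}}

```text
clock: 60.07
tool_pos: [0.4954, -0.0264, 0.0641]
ee_rot: [0.639, 0.769, -0.004, 0.003]
contact_force: [-2.7, -1.3, -0.3]
finger_gap: 0.0203
```

{"name": "arm_command", "arguments": {
  "plan": [
    [0, 0.006, 0, 0, 0],
    [0, 0, 0, 0, 0],
    [0, 0, 0, 0, 0]
  ]
}}

```text
clock: 60.32
tool_pos: [0.4972, -0.0261, 0.0641]
ee_rot: [0.639, 0.769, -0.004, 0.003]
contact_force: [-3.0, -0.7, -0.5]
finger_gap: 0.0203
```

{"name": "arm_command", "arguments": {
  "plan": [
    [0, 0.005, 0, 0, 0],
    [0, 0, 0, 0, 0],
    [0, 0, 0, 0, 0]
  ]
}}

```text
clock: 60.57
tool_pos: [0.4986, -0.0258, 0.0641]
ee_rot: [0.639, 0.769, -0.004, 0.003]
contact_force: [-2.6, -0.9, 0.4]
finger_gap: 0.0201
```

{"name": "arm_command", "arguments": {
  "plan": [
    [0, 0.004, 0, 0, 0],
    [0, 0, 0, 0, 0],
    [0, 0, 0, 0, 0]
  ]
}}

```text
clock: 60.82
tool_pos: [0.4991, -0.0257, 0.0639]
ee_rot: [0.639, 0.769, -0.004, 0.003]
contact_force: [-6.0, -1.8, 0.9]
finger_gap: 0.0203
```

{"name": "arm_command", "arguments": {
  "plan": [
    [0, -0.008, 0, 0, 0],
    [0, 0, 0, 0, 0],
    [0, 0, 0.025, 0, 0],
    [0, 0, 0.025, 0, 0],
    [0, 0, 0.02, 0, 0],
    [0, 0, 0.015, 0, 0],
    [0, 0, 0, 0, 0],
    [0, 0, 0, 0, 0],
    [0, 0, 0, 0, 0]
  ]
}}

```text
clock: 61.57
tool_pos: [0.4973, -0.0264, 0.0384]
ee_rot: [0.639, 0.769, -0.004, 0.003]
contact_force: [-2.9, -0.1, -1.8]
finger_gap: 0.0203
```

{"name": "arm_command", "arguments": {
  "plan": [
    [0, 0, 0.004, 0, 0],
    [0, 0, 0, 0, 0],
    [0, 0, 0, 0, 0]
  ]
}}

```text
clock: 61.82
tool_pos: [0.4978, -0.0263, 0.0377]
ee_rot: [0.639, 0.769, -0.004, 0.004]
contact_force: [-2.9, -0.6, 0.4]
finger_gap: 0.0206
```

{"name": "arm_command", "arguments": {
  "plan": [
    [0, 0, 0.003, 0, 0],
    [0, 0, 0, 0, 0],
    [0, 0, 0, 0, 0],
    [0, 0, 0, 0, 40],
    [0, 0, 0, 0, 40],
    [0, 0, 0, 0, 40],
    [0, 0, 0, 0, 40],
    [0, 0, 0, 0, 40]
  ]
}}

```text
clock: 62.48
tool_pos: [0.4978, -0.0263, 0.0366]
ee_rot: [0.639, 0.769, -0.004, 0.004]
contact_force: [-0.3, -0.1, -0.4]
finger_gap: 0.0341
```

{"name": "arm_command", "arguments": {
  "plan": [
    [0, 0, -0.06, 0, 40],
    [0, 0, -0.1, 0, 40],
    [0, 0, -0.12, 0, 40],
    [0, 0, -0.12, 0, 40],
    [-0.1, 0, -0.1, 0, 40],
    [-0.1, 0, 0, 0, 40],
    [-0.1, 0, 0, 0, 40],
    [-0.1, 0, 0, 0, 40],
    [-0.1, 0, 0, 0, 40],
    [-0.1, 0, 0, 0, 40],
    [-0.1, 0, 0, 0, 40],
    [-0.1, 0, 0, 0, 40]
  ]
}}

```text
clock: 63.48
tool_pos: [0.5416, -0.2615, 0.1883]
ee_rot: [0.639, 0.769, -0.004, 0.003]
contact_force: [0.2, 0.8, 1.3]
finger_gap: 0.0349
```

{"name": "arm_command", "arguments": {
  "plan": [
    [-0.1, 0, 0, 0, 40],
    [-0.1, 0, 0, 0, 40],
    [-0.1, 0, 0, 0, 40],
    [0, 0, 0, 0, 40]
  ]
}}

```text
clock: 63.82
tool_pos: [0.5561, -0.3552, 0.1893]
ee_rot: [0.642, 0.767, -0.006, 0.004]
contact_force: [-1.5, -0.3, 0.5]
finger_gap: 0.0347
```

Run:
```python
from h import *
tl();st()
a=img('top')
A=cv2.resize(a[158:236,122:226],(800,600),interpolation=cv2.INTER_CUBIC);A=(255*(A/255.)**.6).astype(np.uint8)
cv2.imwrite('pics/seat.png',A[:,:,::-1])
```

```text
t63.8 az-32.6 r0.660 z0.189 toolz world [-0.001 -0.014 -1.   ] rad 0.007 tan -0.012 yaw100.2 j [-0.17  0.51  0.93  1.55 -0.41  1.29  2.56] gap0.0347
t63.8 pos [ 0.5561 -0.3552  0.1893] yaw100.2 tilt0.014 F [-1.5 -0.3  0.5] gap0.0347 j7 2.56
```

View pics/seat.png

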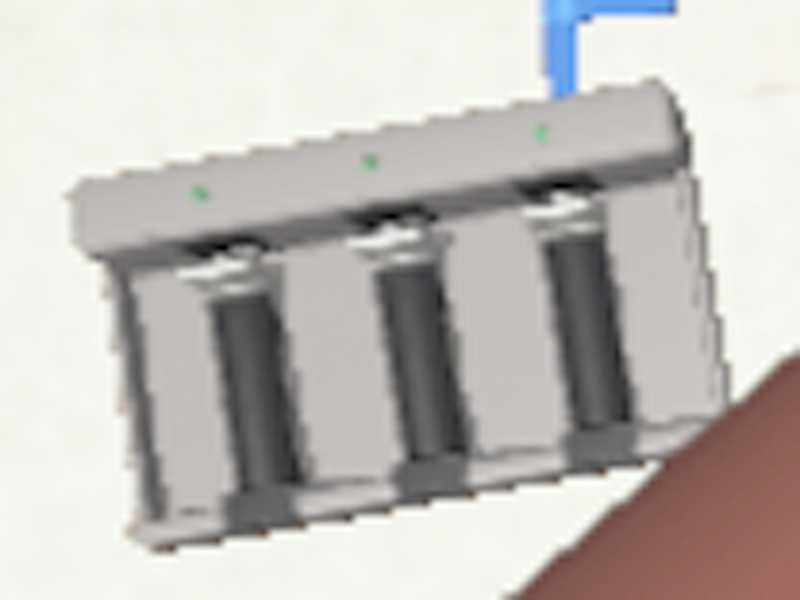

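Run:
```python
from h import *
print(ch(.0455,-.027));go(*ch(.0455,-.027),.15,10.6)
```

```text
(np.float64(0.5448901558089326), np.float64(0.010230288508509627))
t63.9 pos [ 0.5564 -0.3526  0.1891] yaw100.2 tilt0.013 F [1.3 0.6 0. ] gap0.0349 j7 2.56
total [1.1986 0.1779 0.1151] turn 3.129 | 11 rows of [0.109  0.0162 0.0105] turn rows 14 0.224
```

{"name": "arm_command", "arguments": {
  "plan": [
    [0.109, 0.016, 0, 0, 60],
    [0.109, 0.016, 0, 0, 60],
    [0.109, 0.016, 0, 0, 60],
    [0.109, 0.016, 0, 0, 60],
    [0.109, 0.016, 0, 0, 60],
    [0.109, 0.016, 0, 0, 60],
    [0.109, 0.016, 0, 0, 60],
    [0.109, 0.016, 0, 0, 60],
    [0.109, 0.016, 0, 0, 60],
    [0.109, 0.016, 0, 0, 60],
    [0.109, 0.016, 0, 0, 60],
    [0, 0, 0, 0.224, 60]
  ]
}}

```text
clock: 64.87
tool_pos: [0.5432, 0.0237, 0.1851]
ee_rot: [0.677, 0.736, -0.003, 0.002]
contact_force: [-0.4, 1.3, 0.2]
finger_gap: 0.0522
```

{"name": "arm_command", "arguments": {
  "plan": [
    [0, 0, 0, 0.224, 60],
    [0, 0, 0, 0.224, 60],
    [0, 0, 0, 0.224, 60],
    [0, 0, 0, 0.224, 60],
    [0, 0, 0, 0.224, 60],
    [0, 0, 0, 0.224, 60],
    [0, 0, 0, 0.224, 60],
    [0, 0, 0, 0.224, 60],
    [0, 0, 0, 0.224, 60],
    [0, 0, 0, 0.224, 60],
    [0, 0, 0, 0.224, 60],
    [0, 0, 0, 0.224, 60]
  ]
}}

```text
clock: 65.87
tool_pos: [0.5435, 0.0158, 0.1855]
ee_rot: [0.989, 0.147, -0.001, 0.005]
contact_force: [0.3, -0.4, 1.1]
finger_gap: 0.0522
```

{"name": "arm_command", "arguments": {
  "plan": [
    [0, 0, 0, 0.224, 60],
    [0, 0, 0, 0, 60],
    [0, 0, 0, 0, 60]
  ]
}}

```text
clock: 66.12
tool_pos: [0.5436, 0.0155, 0.1854]
ee_rot: [0.995, 0.096, -0.001, 0.005]
contact_force: [0.8, 0.1, -0.8]
finger_gap: 0.0523
```

Run:
```python
from h import *
tl();go(*ch(.0455,-.027),.042,10.6)
```

```text
t66.1 az1.6 r0.544 z0.185 toolz world [-0.   -0.01 -1.  ] rad -0.001 tan -0.010 yaw11.0 j [-1.17  0.34  1.27  1.84 -0.34  1.22  0.4 ] gap0.0523
t66.1 pos [0.5436 0.0155 0.1854] yaw11.0 tilt0.010 F [ 0.8  0.1 -0.8] gap0.0523 j7 0.40
total [0.002  0.0133 0.4782] turn 0.013 | 4 rows of [0.0005 0.0033 0.1196] turn rows 1 0.013
```

{"name": "arm_command", "arguments": {
  "plan": [
    [0.002, 0.013, 0.1, 0.013, 60],
    [0, 0, 0.1, 0, 60],
    [0, 0, 0.1, 0, 60],
    [0, 0, 0.1, 0, 60],
    [0, 0, 0.07, 0, 60],
    [0, 0, 0, 0, 60],
    [0, 0, 0, 0, 60],
    [0, 0, 0, 0, 60],
    [0, 0, 0, 0, 60]
  ]
}}

```text
clock: 66.87
tool_pos: [0.5464, 0.0097, 0.0463]
ee_rot: [0.996, 0.091, 0.001, 0.005]
contact_force: [0.3, -0.1, 0.7]
finger_gap: 0.0524
```

{"name": "arm_command", "arguments": {
  "plan": [
    [0, 0, 0, 0, 0],
    [0, 0, 0, 0, 0],
    [0, 0, 0, 0, 0],
    [0, 0, 0, 0, 0],
    [0, 0, 0, 0, 0],
    [0, 0, 0, 0, 0],
    [0, 0, 0, 0, 0],
    [0, 0, 0, 0, 0]
  ],
  "newtons": 50
}}

```text
clock: 67.53
tool_pos: [0.5446, 0.0094, 0.0447]
ee_rot: [0.996, 0.09, -0.001, 0.005]
contact_force: [-4.7, -0.2, 6.2]
finger_gap: 0.0249
```

Run:
```python
from h import *
tl();st();print(ch(.0455,-.027))
```

```text
t67.5 az1.0 r0.545 z0.045 toolz world [-0.001 -0.01  -1.   ] rad -0.002 tan -0.010 yaw10.3 j [-0.96  0.52  1.06  1.96 -0.54  0.98  0.54] gap0.0249
t67.5 pos [0.5446 0.0094 0.0447] yaw10.3 tilt0.010 F [-4.7 -0.2  6.2] gap0.0249 j7 0.54
(np.float64(0.5448901558089326), np.float64(0.010230288508509627))
```

Run:
```python
from h import *
go(.5858,-.1548,.0447,3.4)
```

```text
t67.5 pos [0.5446 0.0094 0.0447] yaw10.3 tilt0.010 F [-4.7 -0.2  6.2] gap0.0249 j7 0.54
total [0.0372 0.563  0.0053] turn 0.241 | 5 rows of [0.0074 0.1126 0.0011] turn rows 2 0.121
```

{"name": "arm_command", "arguments": {
  "plan": [
    [0, 0.01, 0, 0, 0],
    [0.002, 0.02, 0, 0, 0],
    [0.002, 0.028, 0, 0, 0],
    [0.002, 0.028, 0, 0, 0],
    [0.002, 0.028, 0, 0, 0],
    [0.002, 0.028, 0, 0, 0],
    [0.002, 0.028, 0, 0, 0],
    [0.002, 0.028, 0, 0, 0],
    [0.002, 0.028, 0, 0, 0],
    [0.002, 0.02, 0, 0, 0],
    [0, 0.01, 0, 0, 0],
    [0, 0, 0, 0, 0]
  ]
}}

```text
clock: 68.53
tool_pos: [0.5638, -0.065, 0.0448]
ee_rot: [0.996, 0.09, -0.001, 0.005]
contact_force: [1.3, 1.3, -7.3]
finger_gap: 0.0247
```

Run:
```python
from h import *
tl();go(.5858,-.1548,.0447,3.4)
t=img('top')
# charger yaw from green LEDs
h=cv2.cvtColor(t,cv2.COLOR_RGB2HSV); m=cv2.inRange(h,(45,40,40),(85,255,255)); m[:150]=0;m[240:]=0;m[:,:120]=0;m[:,330:]=0
n,l,s,c=cv2.connectedComponentsWithStats(m); print([(c[i].round(1).tolist(),int(s[i,4]),ray('top',*c[i],.058)[:2].round(4).tolist()) for i in range(1,n)])
```

```text
t68.5 az-6.6 r0.568 z0.045 toolz world [-0.001 -0.01  -1.   ] rad 0.000 tan -0.010 yaw10.3 j [-0.78  0.56  1.03  1.91 -0.56  1.    0.68] gap0.0247
t68.5 pos [ 0.5638 -0.065   0.0448] yaw10.3 tilt0.010 F [ 1.3  1.3 -7.3] gap0.0247 j7 0.68
total [0.0187 0.3078 0.0031] turn 0.241 | 3 rows of [0.0062 0.1026 0.001 ] turn rows 2 0.12
[]
```

{"name": "arm_command", "arguments": {
  "plan": [
    [0, 0.01, 0.003, 0, 0],
    [0.002, 0.02, 0.002, 0, 0],
    [0.002, 0.028, 0, 0, 0],
    [0.002, 0.028, 0, 0, 0],
    [0.002, 0.028, 0, 0, 0],
    [0.002, 0.028, 0, 0, 0],
    [0.002, 0.028, 0, 0, 0],
    [0.002, 0.028, 0, 0, 0],
    [0.002, 0.028, 0, 0, 0],
    [0.002, 0.028, 0, 0, 0],
    [0, 0.02, 0, 0, 0],
    [0, 0.01, 0, 0, 0]
  ]
}}

```text
clock: 69.58
tool_pos: [0.5845, -0.1476, 0.0444]
ee_rot: [0.996, 0.09, -0.001, 0.005]
contact_force: [-0.2, 3.9, -3.6]
finger_gap: 0.0242
```

{"name": "arm_command", "arguments": {
  "plan": [
    [0, 0.01, 0, 0.03, 0],
    [0, 0, 0, 0.04, 0],
    [0, 0, 0, 0.04, 0],
    [0, 0, 0, 0.04, 0],
    [0, 0, 0, 0.04, 0],
    [0, 0, 0, 0.03, 0],
    [0, 0, 0, 0.02, 0],
    [0, 0, 0, 0, 0],
    [0, 0, 0, 0, 0]
  ]
}}

```text
clock: 70.33
tool_pos: [0.5834, -0.1517, 0.0444]
ee_rot: [1.0, 0.03, -0.002, 0.006]
contact_force: [-8.4, -0.2, -2.5]
finger_gap: 0.0248
```

Run:
```python
from h import *
tl();go(.5858,-.1548,.0447,3.4)
t=img('top')
cv2.imwrite('pics/slide.png',cv2.resize(t[135:235,170:303],(798,600),interpolation=cv2.INTER_CUBIC)[:,:,::-1])
```

```text
t70.3 az-14.6 r0.603 z0.044 toolz world [-0.003 -0.011 -1.   ] rad -0.000 tan -0.012 yaw3.4 j [-0.59  0.63  1.02  1.82 -0.61  1.04  0.72] gap0.0248
t70.3 pos [ 0.5834 -0.1517  0.0444] yaw3.4 tilt0.012 F [-8.4 -0.2 -2.5] gap0.0248 j7 0.72
total [ 0.0074  0.0107 -0.001 ] turn -0.0 | 1 rows of [ 0.0074  0.0107 -0.001 ] turn rows 1 -0.0
```

View pics/slide.png

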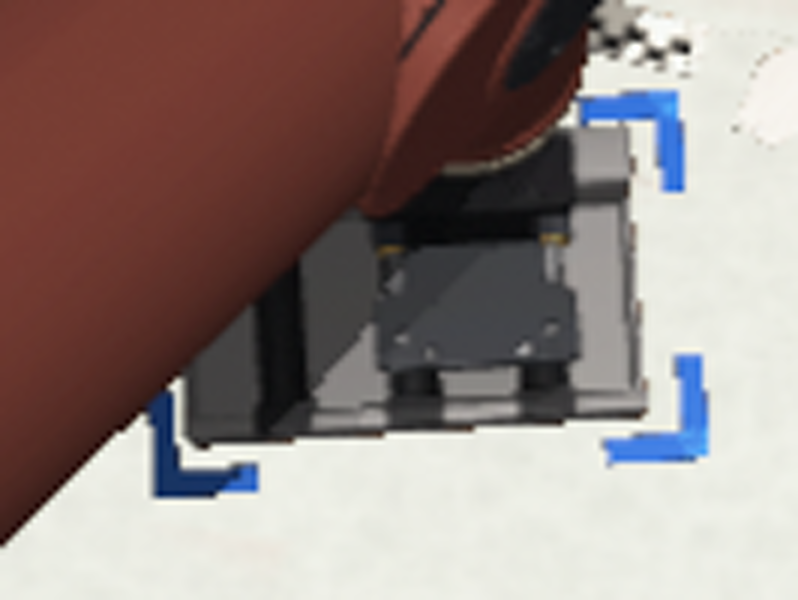

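{"name": "arm_command", "arguments": {
  "plan": [
    [0, 0, 0, 0, 60],
    [0, 0, 0, 0, 60],
    [0, 0, 0, 0, 60],
    [0, 0, 0, 0, 60],
    [0, 0, 0, 0, 60],
    [0, 0, 0, 0, 60]
  ]
}}

```text
clock: 70.88
tool_pos: [0.5858, -0.1511, 0.0451]
ee_rot: [1.0, 0.03, 0.0, 0.005]
contact_force: [0.2, 0.4, 1.2]
finger_gap: 0.0506
```

{"name": "arm_command", "arguments": {
  "plan": [
    [0, 0, -0.05, 0, 60],
    [0, 0, -0.1, 0, 60],
    [0, 0, -0.12, 0, 60],
    [0, 0, -0.12, 0, 60],
    [0, -0.1, -0.05, 0, 60],
    [0, -0.1, 0, 0, 60],
    [0, -0.1, 0, 0, 60],
    [0, -0.1, 0, 0, 60],
    [0, -0.1, 0, 0, 60],
    [0, -0.1, 0, 0, 60],
    [0, -0.1, 0, 0, 60],
    [0, -0.1, 0, 0, 60]
  ]
}}

```text
clock: 71.88
tool_pos: [0.5708, 0.0912, 0.1756]
ee_rot: [1.0, 0.03, 0.0, 0.005]
contact_force: [1.3, -0.3, 0.2]
finger_gap: 0.0525
```

{"name": "arm_command", "arguments": {
  "plan": [
    [0, -0.1, 0, 0, 60],
    [0, -0.1, 0, 0, 60],
    [0, -0.1, 0, 0, 60],
    [0, -0.1, 0, 0, 60],
    [0, -0.1, 0, 0, 60],
    [0, 0, 0, 0, 60],
    [0, 0, 0, 0, 60],
    [0, 0, 0, 0, 60]
  ]
}}

```text
clock: 72.55
tool_pos: [0.5622, 0.2389, 0.1736]
ee_rot: [1.0, 0.03, 0.0, 0.005]
contact_force: [0.1, -0.6, -0.5]
finger_gap: 0.0526
```

Run:
```python
from h import *
tl();st()
t=img('top')
A=cv2.resize(t[130:250,165:400],(799,408),interpolation=cv2.INTER_CUBIC)
A=(255*(A/255.)**.7).astype(np.uint8)
cv2.imwrite('pics/final.png',A[:,:,::-1]);loose(t)
```

```text
t72.5 az23.0 r0.611 z0.174 toolz world [ 0.001 -0.011 -1.   ] rad -0.003 tan -0.010 yaw3.4 j [-1.34  0.54  1.18  1.69 -0.51  1.27  0.  ] gap0.0526
t72.5 pos [0.5622 0.2389 0.1736] yaw3.4 tilt0.011 F [ 0.1 -0.6 -0.5] gap0.0526 j7 0.00
cell? 176 [ 0.9647 -0.8069] yaw 43.9 len 0.0783
cell? 221 [ 0.4814 -0.3873] yaw -3.6 len 0.0690
cell? 239 [ 0.4801 -0.4447] yaw -2.6 len 0.0667
```

View pics/final.png

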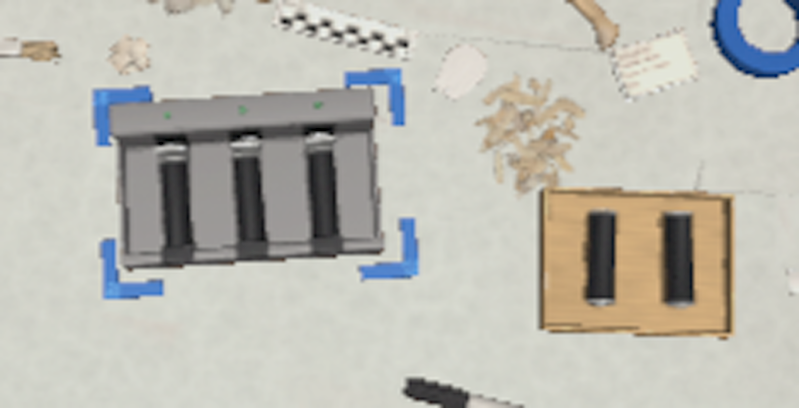

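Run:
```python
from rig import ticket
print(ticket.finish_job())
```

```text
the job is handed in; nothing more can be done
None
```

The job is handed in. Both charged cells are in the tray, the three spent cells are in the charger's bays, and the charger is parked in the taped outline. No verdict was reported.

**Last picture, with the arm clear:**
- **Tray:** both charged cells lie flat in it.
- **Bays:** the three spent cells lie in line, with their front ends at the front wall. I read the button end as facing front on each one from pixel values while holding it up to the top camera. I did not look at any cell's other end to compare.
- **Charger:** it is inside all four corners, front to the front. It sits about 4 mm to the left of centre and about 0.02 rad from square (limit 18 mm and 0.12 rad).
- **Other things:** the ones I could see looked undisturbed. I did not measure them.
- **Time:** handed in at about 73 s of the 210 s allowed.

**What went wrong on the way:**
- **Jammed cells:** pushing a seated cell straight back jammed it in its saddle. The push peaked at about 25 N sideways and 35 N upward. Regripping freed the first cell, and raising the second about 2 mm first freed that one.
- **Tilted tool:** a turn in the wrong direction ran the last joint to its limit and tilted the tool by about 0.23 rad. I worked that back out to about 0.01 rad before loading the third cell.
- **Lift on the charger:** partway through the slide the force reading showed about 7 N of upward pull on the charger. I pressed down slightly to correct it. The gripper's height did not rise, so I don't think the charger lifted.

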